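# Put the printed parts back in their own trays

## Task

The four black printed parts have been put in each other's trays. Swap them round so that each stands upright in the middle of the tray with its own outline (round sleeve in the round tray, hexagonal spacer in the hexagonal one, square block in the square one, oblong block in the oblong one), parking on the empty cork mat to make room. Do not tip any part over.

Things in the scene. Friction and masses are not known exactly. Their poses are not given: they have to be found in the camera images.
- sleeve: Loose black 3D-printed round sleeve: upright tube, 40 mm outside diameter, 24 mm bore open at the top, 60 mm high, about 50 g. Origin: centre of the underside; z up along its height. It starts standing upright in one of the other parts' trays. 
- hex_spacer: Loose black 3D-printed hexagonal spacer: upright hexagonal prism, 38 mm across the flats (44 mm across corners), 45 mm high, one brass insert in the middle of its top, about 45 g. Its y axis is normal to a pair of flats. Origin: centre of the underside; z up along its height. It starts standing upright in one of the other parts' trays. 
- square_block: Loose black 3D-printed square block: 40 x 40 mm, 50 mm high, four brass inserts in its top, about 60 g. Its x and y axes are normal to its sides. Origin: centre of the underside; z up along its height. It starts standing upright in one of the other parts' trays. 
- oblong_block: Loose black 3D-printed oblong block: 56 mm long (x) by 28 mm wide (y), 42 mm high, two brass inserts in its top, about 50 g. Origin: centre of the underside; z up along its height. It starts standing upright in one of the other parts' trays. 
- round_tray: Fixed grey plastic tray, all four trays of one material: flat floor 3 mm thick (its top 3 mm above the table), rim 9 mm above the table and 4 mm thick. Round outline, 90 mm outside diameter, home of the round sleeve. Origin: centre of the underside, on the table; z up. 
- hex_tray: Fixed grey plastic tray, all four trays of one material: flat floor 3 mm thick (its top 3 mm above the table), rim 9 mm above the table and 4 mm thick. Hexagonal outline, 88 mm across flats, home of the hexagonal spacer. Its y axis is normal to a pair of sides. Origin: centre of the underside, on the table; z up. 
- square_tray: Fixed grey plastic tray, all four trays of one material: flat floor 3 mm thick (its top 3 mm above the table), rim 9 mm above the table and 4 mm thick. Square outline, 84 x 84 mm, home of the square block. Origin: centre of the underside, on the table; z up. 
- oblong_tray: Fixed grey plastic tray, all four trays of one material: flat floor 3 mm thick (its top 3 mm above the table), rim 9 mm above the table and 4 mm thick. Oblong outline, 104 mm long (x) by 72 mm wide (y), home of the oblong block. Origin: centre of the underside, on the table; z up. 
- mat: Fixed flat cork mat without a rim, 90 x 90 mm and 3 mm thick (its top 3 mm above the table), empty at the start: the parking place. Origin: centre of the underside, on the table; z up. 
Things that resemble listed ones, but are neither listed nor needed, are in the scene too. Leave any blue look-alike of the oblong_block alone.

How it is judged:
By the outcome, as a careful person would: the job done as asked, in the order asked, and still so for the second after the job is handed in, with the robot touching nothing.
It also fails if it takes over 138 s, if anything falls off the work surface, if the arm or the gripper's body presses on something with over 40 N, if the wrist force passes 120 N, or if a joint passes its speed limit or range.

## Robot

A 7-joint arm with a two-finger parallel gripper is mounted at the origin on the work surface. World frame = base frame: x ahead of the robot, y to its left, z up, the work surface at z = 0. Lengths are in m, angles in rad, forces in N, time in s.
With the tool pointing down it reaches from about 0.4 to 0.9 m from the base axis. Payload 5.5 kg.
Tool frame: the origin (TCP) lies on the centre line of the jaws, within the pads' length; the fingertips stand bot.tcp_to_tips ahead of it and the grasp point (between the pads) is the TCP (bot.tcp_to_tips is the distance from the TCP to the fingertips, in m); z points along the fingers, y is the line along which they close (so a half turn about z gives the same grasp; the last joint's range is limited). The gripper opens to 92 mm and grips with 3 to 60 N. Pads are 19 mm wide; open, the fingers measure 130 mm over their backs; the gripper's body (75 mm by 190 mm) begins 47 mm behind the grasp point.
Start: joints at [-0.882, 0.501, -0.427, 1.55, 0.221, 1.138, -0.21], TCP at [0.268, 0.592, 0.246] pointing down, gripper open.
Joint ranges: [-2.88, 2.88], [-0.31, 2.03], [-1.54, 1.56], [0.2, 2.42], [-1.41, 4.55], [0.19, 2.02], [-2.57, 2.57]. Speed limits (rad/s): [2.57, 2.57, 3.14, 3.14, 3.14, 3.14, 3.14].

## Interface

Orientations are given as a unit quaternion [x, y, z, w].
In Python, from workcell import bot gives the robot as it stands.
- The arm moves only by the tool step_arm, never from a script. Its arguments are lists of equal length, an entry for each row: "dp": the shift along the tool's x, y, z in cm, a list of three; "angular": the turn, a rotation vector about the tool's x, y, z in units of 6 degrees (1.0 is 6 degrees), a list of three; "jaw": the opening, from 0 (shut) to 1 (fully open). In form: {"dp": [[tx, ty, tz], ...], "angular": [[rx, ry, rz], ...], "jaw": [jaw, ...]}. A call has 1 to 5 rows; each row is the pose to reach, as a shift and turn from the pose commanded when the call began, along the tool's axes at that moment; what a row does not reach only later rows make up. A row lasts 1/12 s, in which the tool goes at most 41.7 mm and 7.16 degrees, less where a joint would pass 70% of its speed; a pose out of reach is approached as far as the arm can. A call with a gripper value outside its range is refused whole. The fingers move at their own pace and stop on an object; "grip_force" is the grip in N (left out, the last holds). Time passes only in rows, so rows that repeat a pose let the fingers close. It gives the time, the measured TCP pose, the force, the opening and the grip force at its end, in the units of the state.
- bot.state(): the state, without advancing time (a new reading comes with each control period).
- bot.read_camera(name): name is "side" or "top" or "wrist"; returns a dict with "image" (384x512x3 uint8, red, green, blue), "mtx" (3x3 intrinsics, pixels), "R" (3x3) and "t" (3): a world point X has camera coordinates R X + t. Camera axes: x right, y down, z forward; pixel columns grow to the right and rows downward; lengths in m; the calibration is good to about 2 mm. The wrist camera is an equidistant fisheye: a pixel r from the principal point sees the ray r / f radians off the axis. A picture is of the moment at which its call begins. There is no depth.
- bot.job_done(): hands the job in; it is judged then, once.
The state is a dict: "clock": time; "joint_pos": joint angles; "dq": joint speeds; "joint_efforts": joint torques, N m; "ee_pos": TCP position; "tool_rot": TCP orientation; "contact_force": force on the tool from outside, world axes, zero at the start; "moment": the same for the moment, N m; "grip_width": finger opening in m; "gripper_force": force on a finger pad.
Only numpy, scipy, OpenCV 4.12 (cv2) and the standard library are available. Lean on these libraries where they do the work, as an engineer would, in place of code of your own. Each camera call takes 0.05 s, during which the arm holds its last target. There are 200 camera calls.

## Working session

There is one attempt and no reset: what is moved stays moved. The work goes in short steps, Python scripts to look and compute and a tool call to move; the robot and the scene stay as the last step left them, time stands still between calls to the robot, and variables do not carry over. Pictures are saved under pics/ and viewed, at most 14 in all, crops included, and the job is handed in when it is done.

Besides the shell and the picture viewer there is one more tool, called as name(argument=value, ...), one argument or row to a line, values as JSON. step_arm: Moves the arm, as the interface text tells. Its arguments: {"type":"object","properties":{"dp":{"type":"array","items":{"type":"array","items":{"type":"number"}}},"angular":{"type":"array","items":{"type":"array","items":{"type":"number"}}},"jaw":{"type":"array","items":{"type":"number"}},"grip_force":{"type":"number"}},"required":["dp","angular","jaw"]}

```bash
mkdir -p pics; ls; python3 - <<'E'
from workcell import bot
import cv2
print(bot.state(), bot.tcp_to_tips)
for n in ["top","side"]:
    c=bot.read_camera(n); cv2.imwrite(f"pics/{n}0.png",cv2.resize(c["image"][:,:,::-1],None,fx=1.5,fy=1.5)); print(n,c["mtx"],c["R"],c["t"])
E
```

```text
pics
{'clock': 0.0, 'joint_pos': array([-0.88176876,  0.50186607, -0.4267723 ,  1.55143914,  0.22080069,
        1.13828087, -0.21028672]), 'dq': array([-0.00095527, -0.00240724,  0.00089616, -0.00166228,  0.00014631,
        0.00134582, -0.00061128]), 'joint_efforts': array([-4.48235205e-04, -5.66583395e+01, -5.81656292e+00, -2.79121184e+01,
       -6.88361702e-02,  3.05982458e-02,  1.69725204e-04]), 'ee_pos': array([0.26827838, 0.5913334 , 0.24466973]), 'tool_rot': array([ 2.11284396e-01,  9.77424148e-01, -9.39932015e-04, -2.37309019e-04]), 'contact_force': array([-0.26971045, -0.24611833, -0.29354504]), 'moment': array([ 0.02277221, -0.01920172, -0.01627543]), 'gripper_force': 0.0, 'grip_width': 0.09184563314743993} 0.019
top [[412.6326723    0.         256.33941108]
 [  0.         412.6326723  190.23836301]
 [  0.           0.           1.        ]] [[ 0.02261036 -0.99971731  0.00735287]
 [-0.99783142 -0.02302125 -0.06166421]
 [ 0.06181605 -0.00594268 -0.99806987]] [5.07063358e-04 5.24267544e-01 1.10761473e+00]
side [[425.37151662   0.         253.77022515]
 [  0.         425.37151662 191.98148063]
 [  0.           0.           1.        ]] [[ 0.98460819 -0.17471459 -0.00463955]
 [-0.12961878 -0.71214778 -0.68995979]
 [ 0.117242    0.67994143 -0.72383283]] [-0.5059428   0.10140293  1.00252926]
```

View pics/top0.png

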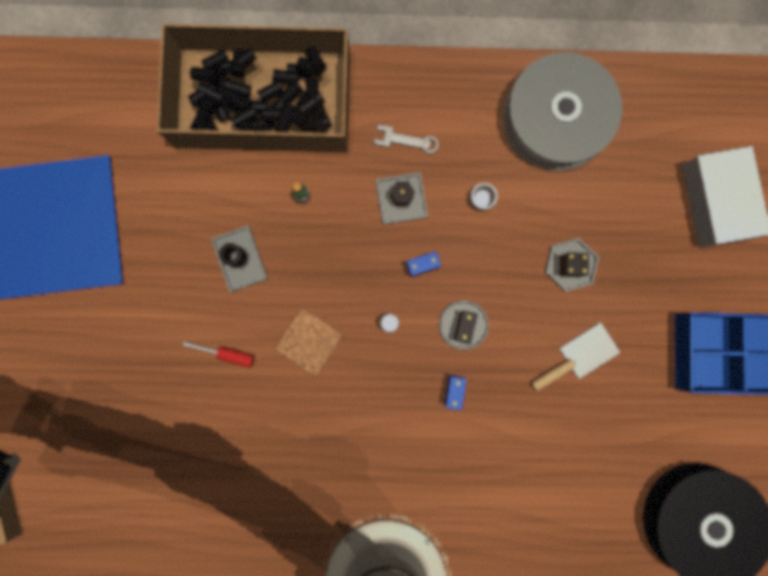

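View pics/side0.png

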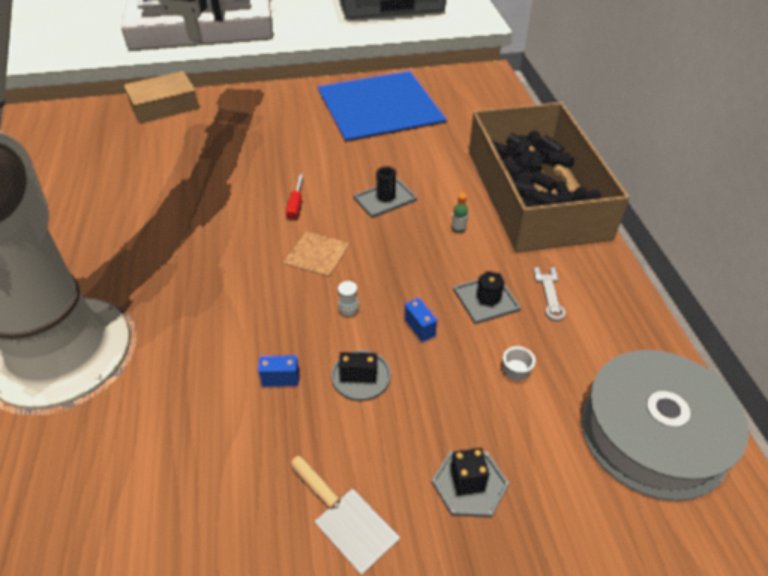

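The top view at 1.5x shows:
- Sleeve in the oblong tray (233,257).
- Hex spacer in the square tray (401,193).
- Square block in the hex tray (575,263).
- Oblong block in the round tray (466,325).
- Empty mat at (309,342).

The side view agrees. That makes two swaps, each going through the mat.

```bash
cat > h.py <<'E'
import numpy as np, cv2
from workcell import bot
from scipy.spatial.transform import Rotation as Rot
def w(c,px,z,fish=False):
    px=np.asarray(px,float).reshape(-1,2); M=c["mtx"]
    d=np.c_[(px[:,0]-M[0,2])/M[0,0],(px[:,1]-M[1,2])/M[1,1]]
    if fish:
        r=np.linalg.norm(d,axis=1,keepdims=True); d=np.c_[d*np.sinc(r/np.pi),np.cos(r)]
    else: d=np.c_[d,np.ones(len(d))]
    D=d@c["R"]; C=-c["R"].T@c["t"]
    return (C+D*((z-C[2])/D[:,2:]))[:,:2]
def cont(m):
    return cv2.findContours(m.astype(np.uint8),cv2.RETR_EXTERNAL,cv2.CHAIN_APPROX_NONE)[0]
def rect(P):
    (c,s,a)=cv2.minAreaRect((np.asarray(P)*1000).astype(np.float32)); return np.round(c,1),np.round(s,1),round(a,1)
def go(x,y,z,yaw):
    "dp cm and turn (units of 6deg about tool z) for a world TCP target, tool y axis at yaw deg (mod 180)"
    s=bot.state(); R=Rot.from_quat(s["tool_rot"]).as_matrix()
    cur=np.degrees(np.arctan2(R[1,1],R[0,1])); dy=(yaw-cur+90)%180-90
    print("dp",np.round(R.T@(np.array([x,y,z])-s["ee_pos"])*100,2),"rz",round(-dy/6,2),"cur",round(cur,1),"q7",round(s["joint_pos"][6],2),"ee",np.round(s["ee_pos"],4),"t",round(s["clock"],2))
E
python3 - <<'E'
from h import *
c=bot.read_camera("top"); im=c["image"]; hsv=cv2.cvtColor(im,cv2.COLOR_RGB2HSV)
seeds={"oblong_tray":(233,257),"square_tray":(401,193),"hex_tray":(575,263),"round_tray":(466,325),"mat":(309,342)}
for n,s in seeds.items():
    u,v=np.array(s)/1.5; x0,y0=int(u)-36,int(v)-36; S=hsv[y0:y0+72,x0:x0+72].astype(int)
    g=(S[...,1]<90) if n!="mat" else (S[...,2]>150)&(S[...,1]<170)
    g=cv2.morphologyEx(g.astype(np.uint8),cv2.MORPH_CLOSE,np.ones((3,3)))
    k=min(cont(g),key=lambda k:-cv2.pointPolygonTest(k,(36.,36.),True))
    P=w(c,k.reshape(-1,2)+[x0,y0],.007 if n!="mat" else .003); cc,r=cv2.minEnclosingCircle((P*1000).astype(np.float32))
    print(n,rect(P),"circ",np.round(cc,1),round(r,1))
    b=(S[...,0]>12)&(S[...,0]<32)&(S[...,1]>110)&(S[...,2]>90)&(g*0+cv2.drawContours(np.zeros_like(g),[k],-1,1,-1)>0)
    nn,_,st,ce=cv2.connectedComponentsWithStats(b.astype(np.uint8)); zt={"square_tray":.048,"hex_tray":.053,"round_tray":.045}.get(n)
    if zt: print("  brass",[(np.round(w(c,ce[i]+[x0,y0],zt)[0]*1000,1),st[i,4]) for i in range(1,nn)])
    k2=cont((S[...,2]<50)&(S[...,0]>=0)); 
    k2=max(k2,key=cv2.contourArea); print("  black",rect(w(c,k2.reshape(-1,2)+[x0,y0],.045)))
wc=bot.read_camera("wrist"); R=Rot.from_quat(bot.state()["tool_rot"]).as_matrix()
print("wrist in tool: pos",R.T@(-wc["R"].T@wc["t"]-bot.state()["ee_pos"]),"axes",(wc["R"]@R).round(3).tolist(),wc["mtx"][0])
go(.45,-.1,.2,0)
E
```

```text
oblong_tray (array([568.5, 280.9]), array([105.4,  74.3]), 21.5) circ [567.5 280.9] 61.4
  black (array([569.5, 282. ]), array([45.4, 30.8]), 64.8)
square_tray (array([687.7, -14.1]), array([85.6, 85.6]), 10.9) circ [687.1 -14.9] 57.4
  brass [(array([692.1, -13.9]), np.int32(7))]
  black (array([672.8,  -6. ]), array([25.2,  7.2]), 64.5)
hex_tray (array([ 572.1, -330.4]), array([ 89.3, 100.1]), 17.2) circ [ 570.9 -331. ] 50.3
  brass [(array([ 582.1, -315.6]), np.int32(5)), (array([ 581. , -338.7]), np.int32(6)), (array([ 557.9, -314.9]), np.int32(4)), (array([ 557.1, -338.7]), np.int32(6))]
  black (array([ 566.3, -302.6]), array([29.6, 10.7]), 0.3)
round_tray (array([ 457.5, -133.3]), array([87.4, 87.8]), 1.3) circ [ 457.2 -132.5] 45.2
  brass [(array([ 469.8, -136.8]), np.int32(3)), (array([ 433.5, -128.5]), np.int32(1))]Traceback (most recent call last):
  File "<stdin>", line 15, in <module>
ValueError: max() iterable argument is empty
```

```bash
python3 - <<'E'
from h import *
c=bot.read_camera("top"); hsv=cv2.cvtColor(c["image"],cv2.COLOR_RGB2HSV).astype(int)
x0,y0=206-36,228-36; S=hsv[y0:y0+72,x0:x0+72]
print(S[36,36],S[5,36],S[36,5])
g=((S[...,2]>165)).astype(np.uint8); g=cv2.morphologyEx(g,cv2.MORPH_OPEN,np.ones((3,3)))
k=max(cont(g),key=cv2.contourArea); print("mat",rect(w(c,k.reshape(-1,2)+[x0,y0],.003)))
wc=bot.read_camera("wrist"); s=bot.state(); R=Rot.from_quat(s["tool_rot"]).as_matrix()
print("wrist in tool: pos",R.T@(-wc["R"].T@wc["t"]-s["ee_pos"]),"axes",(wc["R"]@R).round(3).tolist(),wc["mtx"][0])
go(.5,.25,.2,77);go(.45,-.133,.2,77)
E
```

```text
[ 14 134 160] [ 11 147 146] [ 11 151 144]
mat (array([425.3, 150.3]), array([82.8, 80.7]), 50.0)
wrist in tool: pos [ 8.24125223e-02 -1.79125594e-05 -1.39037139e-01] axes [[-0.001, 1.0, -0.0], [-0.954, -0.001, -0.3], [-0.3, -0.0, 0.954]] [297.31863964   0.         258.29207776]
dp [-35.21 -21.55   4.54] rz -1.9 cur 65.6 q7 -0.21 ee [0.2683 0.5917 0.2452] t 0.25
dp [-46.47 -58.5    4.57] rz -1.9 cur 65.6 q7 -0.21 ee [0.2683 0.5917 0.2452] t 0.25
```

step_arm(
  dp=[
    [-3.5,-2.1,0.4],
    [-7,-4.3,0.9],
    [-10.5,-6.5,1.3],
    [-14,-8.6,1.8],
    [-17.6,-10.8,2.2],
  ],
  angular=[
    [0,0,0],
    [0,0,0],
    [0,0,0],
    [0,0,0],
    [0,0,0],
  ],
  jaw=[1,1,1,1,1],
)

```text
clock: 0.67
ee_pos: [0.3843, 0.4198, 0.2235]
tool_rot: [0.211, 0.977, -0.0, -0.0]
contact_force: [1.6, 0.4, 0.8]
grip_width: 0.0917
gripper_force: 0.0
```

step_arm(
  dp=[
    [-3.5,-2.1,0.4],
    [-7,-4.3,0.9],
    [-10.5,-6.5,1.3],
    [-14,-8.6,1.8],
    [-17.6,-10.8,2.2],
  ],
  angular=[
    [0,0,0],
    [0,0,0],
    [0,0,0],
    [0,0,0],
    [0,0,0],
  ],
  jaw=[1,1,1,1,1],
)

```text
clock: 1.08
ee_pos: [0.4997, 0.2493, 0.2017]
tool_rot: [0.211, 0.977, 0.0, 0.0]
contact_force: [0.6, 1.6, 0.4]
grip_width: 0.0918
gripper_force: 0.0
```

```bash
python3 -c "
from h import *
go(.45,-.133,.2,77)"
```

```text
dp [-11.25 -36.87   0.17] rz -1.9 cur 65.6 q7 0.52 ee [0.4997 0.2493 0.2017] t 1.08
```

step_arm(
  dp=[
    [-1.1,-3.7,0],
    [-2.2,-7.4,0],
    [-3.4,-11,0],
    [-4.5,-14.7,0],
    [-5.6,-18.4,0],
  ],
  angular=[
    [0,0,0],
    [0,0,0],
    [0,0,0],
    [0,0,0],
    [0,0,0],
  ],
  jaw=[1,1,1,1,1],
)

```text
clock: 1.5
ee_pos: [0.4735, 0.0586, 0.2019]
tool_rot: [0.211, 0.977, 0.0, 0.0]
contact_force: [0.8, -0.4, 0.3]
grip_width: 0.0918
gripper_force: 0.0
```

step_arm(
  dp=[
    [-1.1,-3.7,0],
    [-2.2,-7.4,0],
    [-3.4,-11,0],
    [-4.5,-14.7,0],
    [-5.6,-18.4,0],
  ],
  angular=[
    [0,0,-0.4],
    [0,0,-0.8],
    [0,0,-1.2],
    [0,0,-1.5],
    [0,0,-1.9],
  ],
  jaw=[1,1,1,1,1],
)

```text
clock: 1.92
ee_pos: [0.4485, -0.1321, 0.2021]
tool_rot: [0.112, 0.994, -0.0, 0.0]
contact_force: [0.9, -0.3, -0.4]
grip_width: 0.0919
gripper_force: 0.0
```

```bash
python3 - <<'E'
from h import *
go(.45,-.133,.2,77)
c=bot.read_camera("wrist"); cv2.imwrite("pics/w0.png",cv2.resize(c["image"][:,:,::-1],None,fx=1.5,fy=1.5))
np.savez("w0.npz",**c)
E
```

```text
dp [-0.16 -0.06  0.21] rz 0.02 cur 77.1 q7 1.54 ee [ 0.4485 -0.1321  0.2021] t 1.92
```

View pics/w0.png

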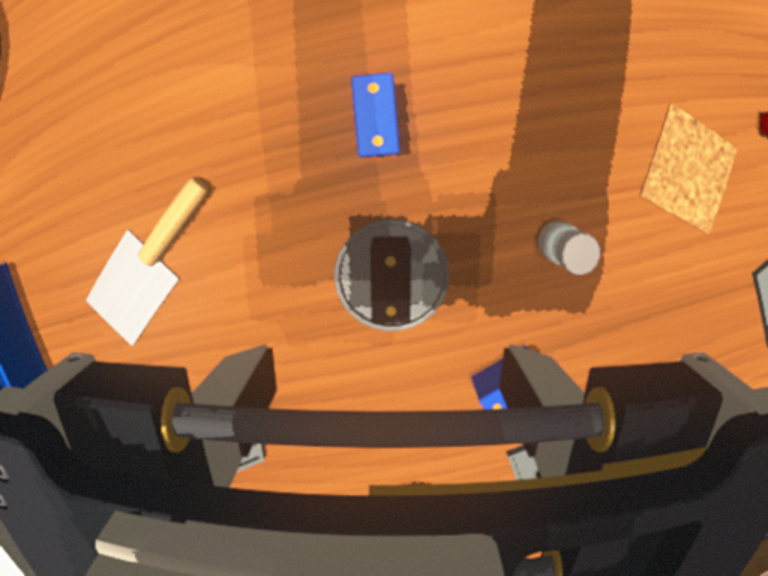

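The wrist view shows the oblong block in the round tray, with its brass inserts at (391,262) and (391,311). The tray circle is centred near (391,273).

```bash
cat >> h.py <<'E'
def brass(c,roi,z,fish=True,vmin=60):
    x0,y0,x1,y1=[int(a/1.5) for a in roi]; S=cv2.cvtColor(c["image"],cv2.COLOR_RGB2HSV)[y0:y1,x0:x1].astype(int)
    b=((S[...,0]>10)&(S[...,0]<35)&(S[...,1]>110)&(S[...,2]>vmin)).astype(np.uint8)
    n,_,st,ce=cv2.connectedComponentsWithStats(b)
    return [(np.round(w(c,ce[i]+[x0,y0],z,fish)[0]*1000,1),int(st[i,4])) for i in range(1,n) if st[i,4]>3]
E
python3 - <<'E'
from h import *
c=np.load("w0.npz")
print(brass(c,(372,240,408,322),.045))
# tray rim corner pts picked: left,right,top,bottom of outer rim
print(w(c,np.array([[335,273],[448,273],[391,217],[391,328]])/1.5,.009,True)*1000)
print(w(c,np.array([[672,104],[736,151],[642,193],[709,233]])/1.5,.003,True)*1000)
E
```

```text
[(array([ 436.7, -127.5]), 53), (array([ 460.9, -143.3]), 5), (array([ 472.4, -135.2]), 64), (array([ 467.5, -145.9]), 4), (array([ 475. , -147.4]), 5)]
[[ 445.03969647 -172.6094923 ]
 [ 464.63059068  -87.2764895 ]
 [ 412.45889326 -120.74136577]
 [ 499.28690926 -140.48833468]]
[[361.06456696 138.1531281 ]
 [409.06384132 211.76798315]
 [433.64290096  92.22084386]
 [481.70931629 167.15592494]]
```

step_arm(
  dp=[
    [-0.6,0.15,3],
    [-0.6,0.15,7],
    [-0.6,0.15,10.5],
    [-0.6,0.15,13],
    [-0.6,0.15,14],
  ],
  angular=[
    [0,0,-0.1],
    [0,0,-0.1],
    [0,0,-0.1],
    [0,0,-0.1],
    [0,0,-0.1],
  ],
  jaw=[0.8,0.8,0.8,0.8,0.8],
)

```text
clock: 2.38
ee_pos: [0.4527, -0.1294, 0.0586]
tool_rot: [0.108, 0.994, 0.001, -0.003]
contact_force: [-0.8, 0.2, 0.5]
grip_width: 0.0735
gripper_force: 0.0
```

step_arm(
  dp=[
    [0,0,1.5],
    [0,0,2.7],
    [0,0,2.8],
    [0,0,2.8],
    [0,0,2.8],
  ],
  angular=[
    [0,0,0],
    [0,0,0],
    [0,0,0],
    [0,0,0],
    [0,0,0],
  ],
  jaw=[0.7,0.6,0.5,0.4,0.38],
  grip_force=12,
)

```text
clock: 2.8
ee_pos: [0.456, -0.1303, 0.0348]
tool_rot: [0.108, 0.994, -0.0, 0.001]
contact_force: [1.4, -0.6, 0.8]
grip_width: 0.0446
gripper_force: 0.0
```

step_arm(
  dp=[
    [0,0,0],
    [0,0,0],
    [0,0,0],
    [0,0,0],
    [0,0,0],
  ],
  angular=[
    [0,0,0],
    [0,0,0],
    [0,0,0],
    [0,0,0],
    [0,0,0],
  ],
  jaw=[0.35,0.33,0.31,0.25,0.2],
)

```text
clock: 3.22
ee_pos: [0.4557, -0.1304, 0.0345]
tool_rot: [0.108, 0.994, -0.0, 0.001]
contact_force: [-1.0, -0.5, 6.5]
grip_width: 0.0277
gripper_force: 12.0
```

step_arm(
  dp=[
    [0,0,-0.5],
    [0,0,-2],
    [0,0,-4.5],
    [0,0,-7.5],
    [0,0,-9],
  ],
  angular=[
    [0,0,0],
    [0,0,0],
    [0,0,0],
    [0,0,0],
    [0,0,0],
  ],
  jaw=[0.2,0.2,0.2,0.2,0.2],
)

```text
clock: 3.63
ee_pos: [0.4562, -0.1304, 0.1266]
tool_rot: [0.108, 0.994, -0.0, 0.001]
contact_force: [0.4, -0.6, -0.3]
grip_width: 0.0277
gripper_force: 12.0
```

```bash
python3 -c "
from h import *
go(.423,.151,.035,77.8); print(bot.state()['grip_width'])
c=bot.read_camera('wrist'); np.savez('w1.npz',**c)
cv2.imwrite('pics/w1.png',cv2.resize(c['image'][:,:,::-1],None,fx=1.5,fy=1.5))"
```

```text
dp [ 9.3  26.77  9.13] rz -0.03 cur 77.6 q7 1.51 ee [ 0.4562 -0.1304  0.1266] t 3.63
0.02765736251824256
```

View pics/w1.png

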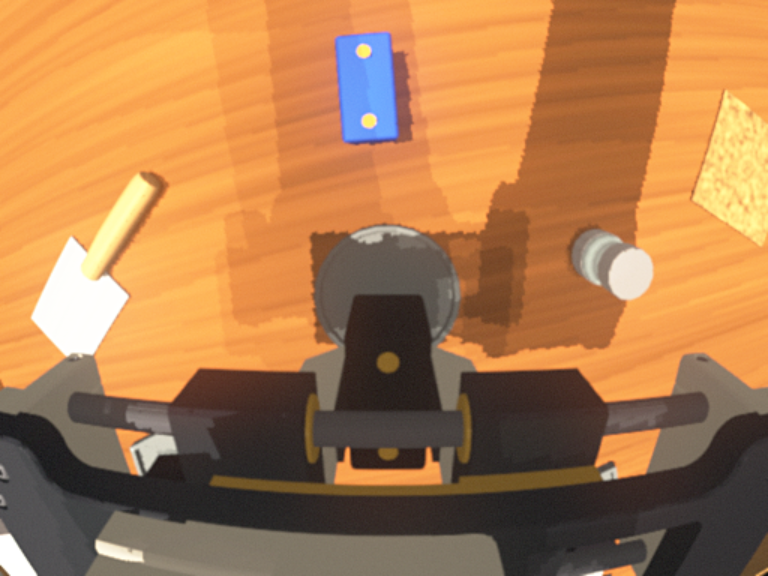

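The oblong block is gripped upright, with inserts at (388,362) and (388,455). The round tray is now fully visible, centred near (388,290).

```bash
python3 - <<'E'
from h import *
c=np.load("w1.npz"); s=bot.state(); R=Rot.from_quat(s["tool_rot"]).as_matrix()
P=w(c,np.array([[388,362],[388,455]])/1.5,s["ee_pos"][2]+.0105,True)
for p in [*P,P.mean(0)]: print((R.T@np.r_[p-s["ee_pos"][:2],0]*1000).round(1))
print(w(c,np.array([[317,290],[460,290],[388,226]])/1.5,.009,True)*1000)
E
```

```text
[21.5  0.4 -0.1]
[-15.8   0.4   0.1]
[ 2.9  0.4 -0. ]
[[ 443.54494558 -171.12461   ]
 [ 462.26290149  -86.32770299]
 [ 414.88996903 -120.68502841]]
```

step_arm(
  dp=[
    [1.3,3.8,0],
    [2.6,7.6,0],
    [4,11.4,0],
    [5.2,15,0],
    [6.4,18.4,0],
  ],
  angular=[
    [0,0,0],
    [0,0,0],
    [0,0,0],
    [0,0,0],
    [0,0,0],
  ],
  jaw=[0.2,0.2,0.2,0.2,0.2],
)

```text
clock: 4.1
ee_pos: [0.4313, 0.0651, 0.1239]
tool_rot: [0.108, 0.994, 0.0, -0.0]
contact_force: [0.2, -0.0, -0.2]
grip_width: 0.0278
gripper_force: 12.0
```

step_arm(
  dp=[
    [1.3,3.8,0],
    [2.3,6.6,0],
    [2.9,8.4,1.5],
    [2.9,8.4,4],
    [2.9,8.4,6],
  ],
  angular=[
    [0,0,0],
    [0,0,0],
    [0,0,0],
    [0,0,0],
    [0,0,0],
  ],
  jaw=[0.2,0.2,0.2,0.2,0.2],
)

```text
clock: 4.52
ee_pos: [0.4217, 0.1535, 0.0632]
tool_rot: [0.106, 0.994, 0.001, 0.0]
contact_force: [-1.1, -1.0, -0.7]
grip_width: 0.0282
gripper_force: 12.0
```

step_arm(
  dp=[
    [0,0,1.5],
    [0,0,2.5],
    [0,0,3],
    [0,0,3.1],
    [0,0,3.1],
  ],
  angular=[
    [0,0,0],
    [0,0,0],
    [0,0,0],
    [0,0,0],
    [0,0,0],
  ],
  jaw=[0.2,0.2,0.2,0.2,0.2],
)

```text
clock: 4.93
ee_pos: [0.4216, 0.1513, 0.0328]
tool_rot: [0.108, 0.994, -0.0, -0.0]
contact_force: [0.7, -0.7, -0.2]
grip_width: 0.0278
gripper_force: 12.0
```

step_arm(
  dp=[
    [0,0,0],
    [0,0,0],
    [0,0,0],
    [0,0,0],
    [0,0,0],
  ],
  angular=[
    [0,0,0],
    [0,0,0],
    [0,0,0],
    [0,0,0],
    [0,0,0],
  ],
  jaw=[0.33,0.4,0.5,0.6,0.65],
)

```text
clock: 5.35
ee_pos: [0.4221, 0.1515, 0.033]
tool_rot: [0.108, 0.994, 0.0, 0.0]
contact_force: [0.6, -0.7, -0.3]
grip_width: 0.0521
gripper_force: 0.0
```

step_arm(
  dp=[
    [0,0,-0.5],
    [0,0,-2],
    [0,0,-5],
    [0,0,-9],
    [0,0,-13],
  ],
  angular=[
    [0,0,0],
    [0,0,0],
    [0,0,0],
    [0,0,0],
    [0,0,0],
  ],
  jaw=[0.65,0.7,0.8,1,1],
)

```text
clock: 5.77
ee_pos: [0.4207, 0.1513, 0.1639]
tool_rot: [0.108, 0.994, -0.0, -0.001]
contact_force: [2.0, -0.4, -0.9]
grip_width: 0.0799
gripper_force: 0.0
```

```bash
python3 - <<'E'
from h import *
c=bot.read_camera('wrist'); np.savez('w2.npz',**c)
cv2.imwrite('pics/w2.png',cv2.resize(c['image'][:,:,::-1],None,fx=1.5,fy=1.5))
t=bot.read_camera('top'); np.savez('t2.npz',**t)
cv2.imwrite('pics/t2.png',cv2.resize(t['image'][100:290,120:420,::-1],None,fx=2.6,fy=2.6,interpolation=2))
go(.55,.1,.2,90); go(.5695,.282,.2,77.8)
E
```

```text
dp [-13.28  -2.52  -2.98] rz -2.07 cur 77.6 q7 0.86 ee [0.426  0.1532 0.1691] t 5.87
dp [-11.28  15.68  -2.89] rz -0.03 cur 77.6 q7 0.86 ee [0.426  0.1532 0.1691] t 5.87
```

View pics/w2.png

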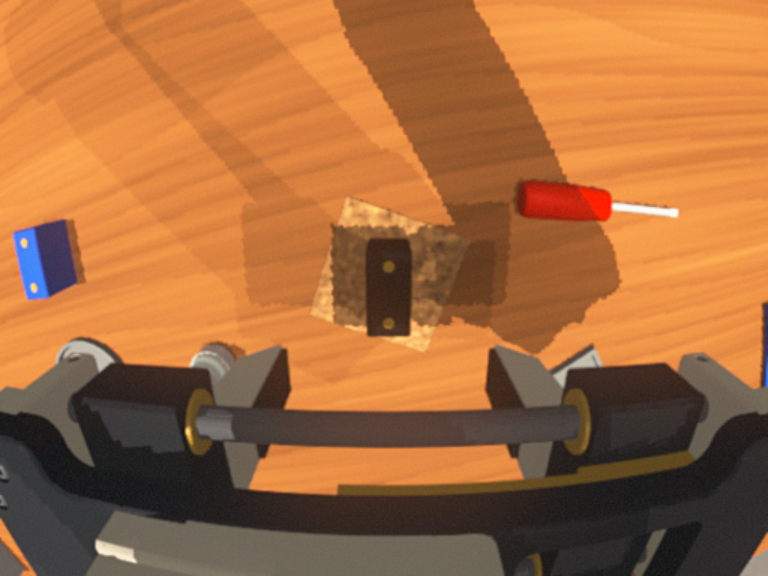

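The oblong block stands upright on the mat, with inserts at (389,266) and (389,323).

step_arm(
  dp=[
    [-2.3,3.2,-1],
    [-4.6,6.4,-2],
    [-7,9.6,-3],
    [-9.2,12.8,-3],
    [-11.3,15.7,-3],
  ],
  angular=[
    [0,0,0],
    [0,0,0],
    [0,0,0],
    [0,0,0],
    [0,0,0],
  ],
  jaw=[1,1,1,1,1],
)

```text
clock: 6.28
ee_pos: [0.5676, 0.2822, 0.1937]
tool_rot: [0.108, 0.994, 0.001, 0.001]
contact_force: [-0.0, 0.5, -0.0]
grip_width: 0.0923
gripper_force: 0.0
```

step_arm(
  dp=[
    [0,0,0],
    [0,0,0],
  ],
  angular=[
    [0,0,0],
    [0,0,0],
  ],
  jaw=[1,1],
)

```text
clock: 6.45
ee_pos: [0.5659, 0.2819, 0.1916]
tool_rot: [0.107, 0.994, 0.0, -0.001]
contact_force: [-0.8, 0.1, -0.6]
grip_width: 0.0916
gripper_force: 0.0
```

```bash
python3 - <<'E'
from h import *
c=bot.read_camera('wrist'); np.savez('w3.npz',**c)
cv2.imwrite('pics/w3.png',cv2.resize(c['image'][:,:,::-1],None,fx=1.5,fy=1.5))
go(.5695,.282,.043,77.8)
E
```

```text
dp [-0.43  0.27 14.86] rz -0.03 cur 77.6 q7 0.73 ee [0.565  0.2804 0.1917] t 6.5
```

View pics/w3.png

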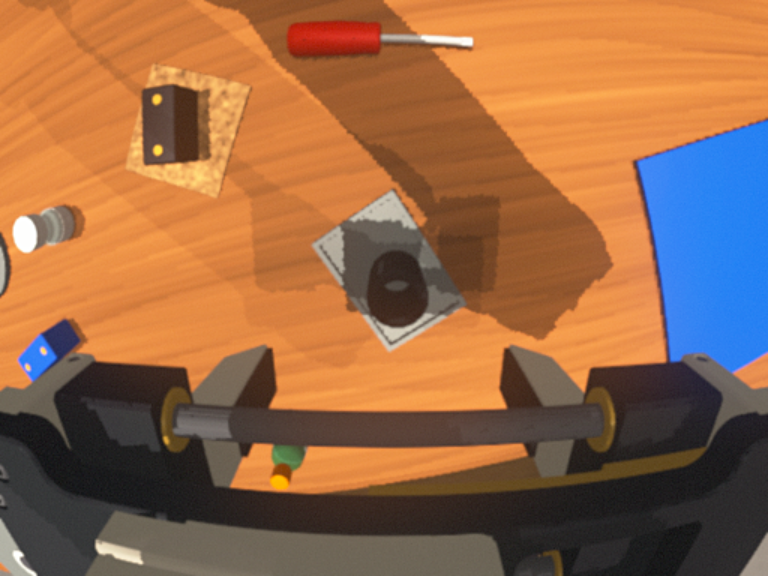

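The sleeve's top ring is centred near (398,296). The oblong tray's corners are at (393,190), (465,302), (390,350) and (313,243).

```bash
python3 - <<'E'
from h import *
c=np.load("w3.npz")
p=w(c,np.array([[367,296],[429,296],[398,327],[398,296]])/1.5,.063,True)*1000; print(p.round(1))
print(w(c,np.array([[393,190],[465,302],[390,350],[313,243]])/1.5,.009,True).mean(0)*1000)
q=w(c,np.array([[393,190],[465,302],[390,350],[313,243]])/1.5,.009,True)*1000
print(np.degrees(np.arctan2(*(q[1]-q[0])[::-1])),np.degrees(np.arctan2(*(q[2]-q[3])[::-1])))
t=np.load("t2.npz")
S=cv2.cvtColor(t["image"],cv2.COLOR_RGB2HSV)[130:215,130:185].astype(int)
b=S[...,2]<45; k=max(cont(b),key=cv2.contourArea).reshape(-1,2)+[130,130]; print(k.min(0),k.max(0))
E
```

```text
[[566.4 268.8]
 [574.7 307.1]
 [591.1 283.6]
 [570.5 287.9]]
[569.12759089 284.15577905]
20.97250369316661 21.226582149423404
[147 164] [164 177]
```

View pics/t2.png

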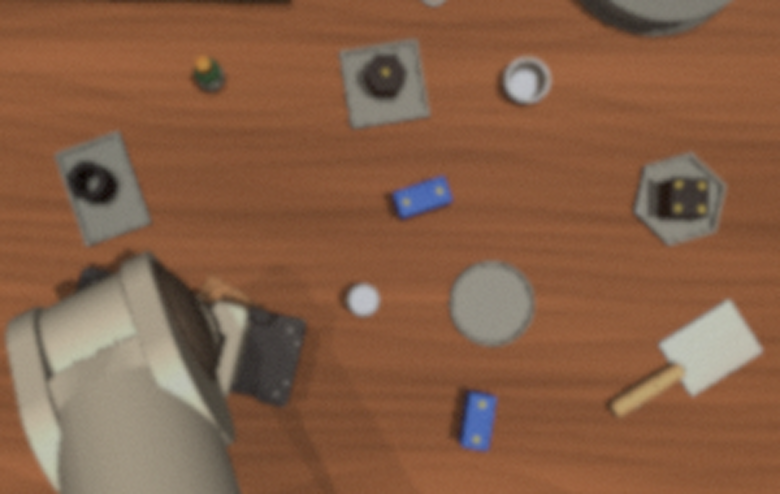

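The top crop shows the round tray empty and centred near (491,304), and the sleeve's ring near (95,184).

```bash
cat >> h.py <<'E'
def tray(c,roi,z=.007,fish=False,smax=90):
    x0,y0,x1,y1=roi; S=cv2.cvtColor(c["image"],cv2.COLOR_RGB2HSV)[y0:y1,x0:x1].astype(int)
    g=cv2.morphologyEx((S[...,1]<smax).astype(np.uint8),cv2.MORPH_CLOSE,np.ones((3,3)))
    k=max(cont(g),key=cv2.contourArea); P=w(c,k.reshape(-1,2)+[x0,y0],z,fish); cc,r=cv2.minEnclosingCircle((P*1000).astype(np.float32))
    return rect(P),np.round(cc,1),round(r,1)
E
python3 - <<'E'
from h import *
t=np.load("t2.npz")
print(tray(t,(285,195,335,240)))
print(w(t,[[120+95/2.6,100+184/2.6]],.063)*1000)
go(.5705,.287,.043,77.8)
E
```

```text
((array([ 457.5, -133.3]), array([87.4, 87.8]), 1.3), array([ 456.9, -132.6]), 45.2)
[[566.15653943 274.60288967]]
dp [-0.42  0.78 14.86] rz -0.03 cur 77.6 q7 0.73 ee [0.565  0.2804 0.1917] t 6.5
```

```bash
python3 - <<'E'
from h import *
c=np.load("w3.npz"); t=np.load("t2.npz"); s=bot.read_camera("side")
for n,cc,roi,f in [("w",c,(230,155,300,225),True),("t",t,(140,155,175,190),False),("s",s,(240,105,275,140),False)]:
    x0,y0,x1,y1=roi; I=cc["image"][y0:y1,x0:x1]; g=I.max(2)
    k=[q.reshape(-1,2)+[x0,y0] for q in cont(g<55) if cv2.contourArea(q)>40]
    for q in k: print(n,q.min(0),q.max(0))
    cv2.imwrite(f"/tmp/{n}.png",cv2.resize(I[:,:,::-1],(260,260),interpolation=0))
cv2.imwrite("pics/tri.png",np.hstack([cv2.imread(f"/tmp/{n}.png") for n in "wts"]))
E
```

```text
w [252 168] [281 200]
t [147 163] [164 177]
s [250 111] [263 135]
```

View pics/tri.png

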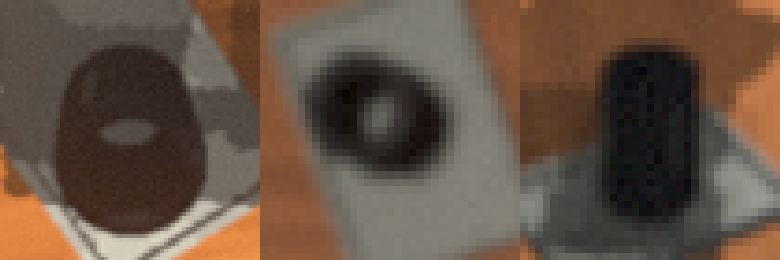

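The three crops all show the sleeve upright. In the top view it leans outward with perspective, so I'll use its silhouette edges.

```bash
python3 - <<'E'
from h import *
t=np.load("t2.npz"); s=bot.read_camera("side"); c=np.load("w3.npz")
print(w(t,[[153.9,169.5]],.063)*1000,w(t,[[158.1,171.6]],.003)*1000)
# side: top ellipse centre / bottom
print("side top",w(s,[[257,115.5]],.063)*1000,"bot",w(s,[[256.8,131]],.003)*1000)
print("tray side corners")
print("wrist bottom far",w(c,[[260,172]],.003,True)*1000)
# reprojected mid check with sleeve centre guess
def proj(c,X):
    p=c["R"]@X+c["t"]; return (c["mtx"]@(p/p[2]))[:2]
for y in (.279,.284,.288): print(y,[proj(k,np.array([.5695,y,z])).round(1) for k in (t,s) for z in (.063,.003)])
E
```

```text
[[569.32606105 281.60845403]] [[570.18071346 284.47805796]]
side top [[573.98071214 284.27306966]] bot [[574.38453762 289.50122617]]
tray side corners
wrist bottom far [[558.87486368 285.67724656]]
0.279 [array([154.9, 169.5]), array([160.1, 171.9]), array([255.8, 116.8]), array([255.8, 133.4])]
0.284 [array([153. , 169.4]), array([158.3, 171.8]), array([255.5, 115.7]), array([255.5, 132.3])]
0.288 [array([151.5, 169.4]), array([156.8, 171.8]), array([255.2, 114.9]), array([255.3, 131.5])]
```

step_arm(
  dp=[
    [-0.4,0.5,3],
    [-0.4,0.5,7],
    [-0.4,0.5,10.5],
    [-0.4,0.5,13],
    [-0.4,0.5,14],
  ],
  angular=[
    [0,0,0],
    [0,0,0],
    [0,0,0],
    [0,0,0],
    [0,0,0],
  ],
  jaw=[1,1,1,1,1],
)

```text
clock: 7.02
ee_pos: [0.5676, 0.2816, 0.0491]
tool_rot: [0.108, 0.994, -0.002, -0.003]
contact_force: [-1.3, -0.3, -0.4]
grip_width: 0.092
gripper_force: 0.0
```

step_arm(
  dp=[
    [0,0,0.5],
    [0,0,0.8],
    [0,0,0.8],
    [0,0,0.8],
    [0,0,0.8],
  ],
  angular=[
    [0,0,0],
    [0,0,0],
    [0,0,0],
    [0,0,0],
    [0,0,0],
  ],
  jaw=[1,0.9,0.8,0.7,0.6],
)

```text
clock: 7.43
ee_pos: [0.5722, 0.2852, 0.0468]
tool_rot: [0.108, 0.994, 0.001, 0.001]
contact_force: [-0.3, 0.3, 0.6]
grip_width: 0.0698
gripper_force: 0.0
```

step_arm(
  dp=[
    [0,0,0],
    [0,0,0],
    [0,0,0],
    [0,0,0],
    [0,0,0],
  ],
  angular=[
    [0,0,0],
    [0,0,0],
    [0,0,0],
    [0,0,0],
    [0,0,0],
  ],
  jaw=[0.55,0.5,0.46,0.42,0.38],
)

```text
clock: 7.85
ee_pos: [0.5711, 0.2848, 0.0451]
tool_rot: [0.108, 0.994, 0.0, 0.0]
contact_force: [0.7, -0.6, 1.7]
grip_width: 0.0403
gripper_force: 12.0
```

step_arm(
  dp=[
    [0,0,0],
    [0,0,0],
    [0,0,0],
    [0,0,0],
    [0,0,0],
  ],
  angular=[
    [0,0,0],
    [0,0,0],
    [0,0,0],
    [0,0,0],
    [0,0,0],
  ],
  jaw=[0.35,0.35,0.35,0.35,0.35],
)

```text
clock: 8.27
ee_pos: [0.5711, 0.2848, 0.0451]
tool_rot: [0.108, 0.994, 0.0, 0.0]
contact_force: [-0.9, -0.1, 2.9]
grip_width: 0.0406
gripper_force: 12.0
```

step_arm(
  dp=[
    [0,0,-0.5],
    [0,0,-2],
    [0,0,-5],
    [0,0,-8.5],
    [0,0,-10],
  ],
  angular=[
    [0,0,0],
    [0,0,0],
    [0,0,0],
    [0,0,0],
    [0,0,0],
  ],
  jaw=[0.35,0.35,0.35,0.35,0.35],
)

```text
clock: 8.68
ee_pos: [0.5728, 0.2857, 0.1501]
tool_rot: [0.108, 0.994, 0.002, 0.002]
contact_force: [0.9, 0.9, -0.7]
grip_width: 0.0398
gripper_force: 12.0
```

```bash
python3 - <<'E'
from h import *
go(.4565,-.132,.145,77.8)
c=bot.read_camera('wrist'); np.savez('w4.npz',**c)
I=c["image"][215:330,200:320].max(2); cv2.imwrite("/tmp/a.png",I)
for q in cont(I<60):
    if cv2.contourArea(q)>100: q=q.reshape(-1,2)+[200,215]; print(q.min(0),q.max(0))
cv2.imwrite("pics/w4.png",cv2.resize(c["image"][150:330,120:400,::-1],None,fx=2.5,fy=2.5))
E
```

```text
dp [  2.39 -43.3    0.34] rz -0.03 cur 77.6 q7 0.71 ee [0.5728 0.2857 0.1501] t 8.68
[211 215] [306 274]
```

View pics/w4.png

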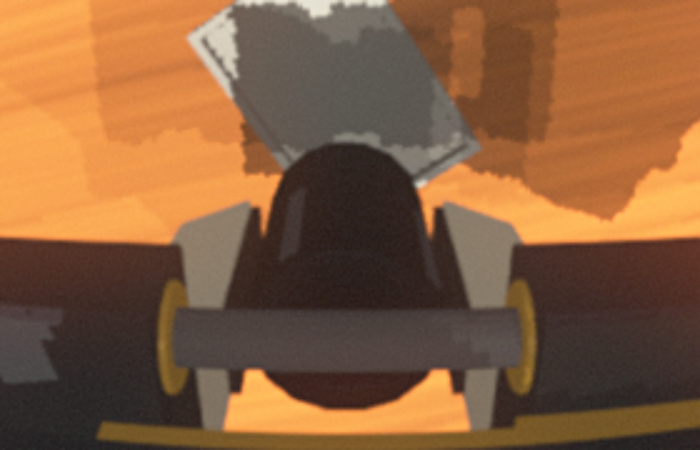

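The sleeve is held upright between the fingers. The far edge of its top ring is at crop (350,408).

```bash
python3 - <<'E'
from h import *
c=np.load("w4.npz"); s=bot.state(); R=Rot.from_quat(s["tool_rot"]).as_matrix()
p=w(c,[[120+350/2.5,150+408/2.5]],s["ee_pos"][2]+.018,True)[0]; print((R.T@np.r_[p-s["ee_pos"][:2],0]*1000).round(1))
S=bot.read_camera("side"); print("side round",tray(S,(215,225,270,275)))
print("side sq",tray(S,(295,175,350,220))); print("side hex",tray(S,(280,290,350,355)))
E
```

```text
[-16.7  -0.    0.1]
side round ((array([ 459.7, -130.3]), array([88.6, 91.2]), 28.5), array([ 459.6, -129.8]), 46.4)
side sq ((array([691.3,  -8.3]), array([88. , 95.7]), 10.4), array([690.7, -10.3]), 59.3)
side hex ((array([ 575.2, -327.9]), array([ 90.8, 101.3]), 17.4), array([ 575.5, -328.3]), 51.5)
```

step_arm(
  dp=[
    [0.2,-4,0],
    [0.4,-8,0],
    [0.6,-12,0],
    [0.8,-16,0],
    [1,-20,0],
  ],
  angular=[
    [0,0,0],
    [0,0,0],
    [0,0,0],
    [0,0,0],
    [0,0,0],
  ],
  jaw=[0.35,0.35,0.35,0.35,0.35],
)

```text
clock: 9.2
ee_pos: [0.5165, 0.0895, 0.1442]
tool_rot: [0.108, 0.994, -0.0, -0.001]
contact_force: [0.4, -0.9, -0.5]
grip_width: 0.0405
gripper_force: 12.0
```

step_arm(
  dp=[
    [0.3,-4,0],
    [0.5,-8,0],
    [0.8,-12,0],
    [1,-15,0],
    [1.1,-17,0],
  ],
  angular=[
    [0,0,0],
    [0,0,0],
    [0,0,0],
    [0,0,0],
    [0,0,0],
  ],
  jaw=[0.35,0.35,0.35,0.35,0.35],
)

```text
clock: 9.62
ee_pos: [0.4684, -0.0762, 0.1442]
tool_rot: [0.11, 0.994, -0.001, -0.001]
contact_force: [0.7, 0.0, -1.1]
grip_width: 0.0407
gripper_force: 12.0
```

step_arm(
  dp=[
    [0,0,0],
    [0,0,0],
  ],
  angular=[
    [0,0,0],
    [0,0,0],
  ],
  jaw=[0.35,0.35],
)

```text
clock: 9.78
ee_pos: [0.47, -0.0736, 0.1444]
tool_rot: [0.11, 0.994, -0.0, -0.001]
contact_force: [1.2, 0.1, -0.6]
grip_width: 0.0404
gripper_force: 12.0
```

```bash
python3 - <<'E'
from h import *
go(.4565,-.1315,.046,77.8)
c=bot.read_camera('wrist'); np.savez('w5.npz',**c)
cv2.imwrite("pics/w5.png",cv2.resize(c["image"][100:330,100:400,::-1],None,fx=2.5,fy=2.5))
E
```

```text
dp [ 0.04 -5.94  9.85] rz -0.07 cur 77.4 q7 1.37 ee [ 0.47   -0.0736  0.1444] t 9.78
```

View pics/w5.png

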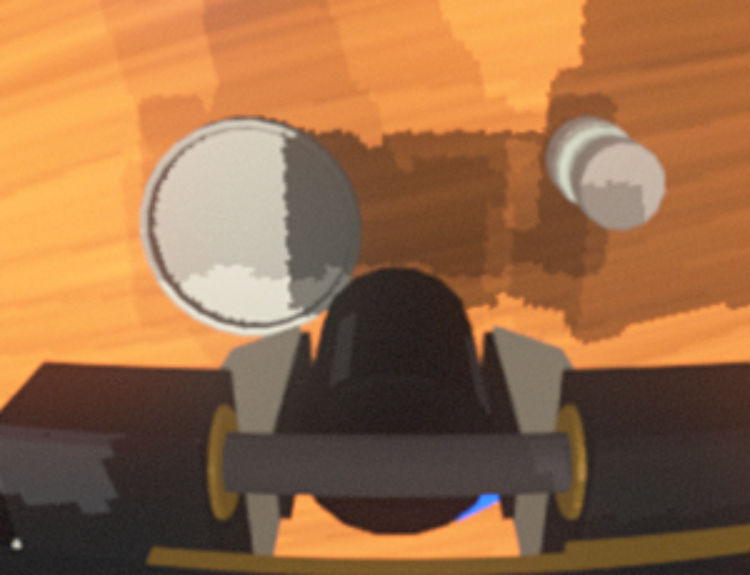

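The held sleeve is still upright. The round tray is clear, centred near crop (251,224).

```bash
python3 - <<'E'
from h import *
c=np.load("w5.npz")
q=np.array([[142,224],[361,224],[251,115],[251,333],[251.5,224]])/2.5+[100,100]
print(w(c,q,.009,True)*1000)
go(.457,-.131,.046,77.8)
E
```

```text
[[ 445.31216422 -171.92317075]
 [ 464.86466691  -85.87996754]
 [ 414.12525268 -116.55180464]
 [ 500.17918531 -141.0481067 ]
 [ 455.41487375 -127.666775  ]]
dp [ 0.05 -6.05  9.85] rz -0.04 cur 77.6 q7 1.37 ee [ 0.4706 -0.072   0.1446] t 9.83
```

step_arm(
  dp=[
    [0,-2,0],
    [0,-4.5,0],
    [0,-6,1.5],
    [0,-6,4],
    [0,-6,7],
  ],
  angular=[
    [0,0,0],
    [0,0,0],
    [0,0,0],
    [0,0,0],
    [0,0,0],
  ],
  jaw=[0.35,0.35,0.35,0.35,0.35],
)

```text
clock: 10.25
ee_pos: [0.4602, -0.1307, 0.0754]
tool_rot: [0.108, 0.994, -0.0, 0.002]
contact_force: [0.6, 0.2, -1.0]
grip_width: 0.0401
gripper_force: 12.0
```

step_arm(
  dp=[
    [0,0,1],
    [0,0,2],
    [0,0,2.6],
    [0,0,2.85],
    [0,0,2.85],
  ],
  angular=[
    [0,0,0],
    [0,0,0],
    [0,0,0],
    [0,0,0],
    [0,0,0],
  ],
  jaw=[0.35,0.35,0.35,0.35,0.35],
)

```text
clock: 10.67
ee_pos: [0.4586, -0.1304, 0.0465]
tool_rot: [0.107, 0.994, 0.0, 0.0]
contact_force: [-0.3, -0.4, -0.7]
grip_width: 0.0405
gripper_force: 12.0
```

step_arm(
  dp=[
    [0,0,0],
    [0,0,0],
  ],
  angular=[
    [0,0,0],
    [0,0,0],
  ],
  jaw=[0.35,0.35],
)

```text
clock: 10.83
ee_pos: [0.459, -0.131, 0.0472]
tool_rot: [0.108, 0.994, -0.0, 0.001]
contact_force: [1.0, 0.7, 0.0]
grip_width: 0.0406
gripper_force: 12.0
```

```bash
python3 - <<'E'
from h import *
go(.458,-.131,.0455,77.8)
E
```

```text
dp [ 0.09 -0.02  0.17] rz -0.03 cur 77.6 q7 1.45 ee [ 0.459  -0.131   0.0472] t 10.83
```

Good; lower another 1.5 mm, release, rise, then head back toward the mat.

step_arm(
  dp=[
    [0.05,0,0.1],
    [0.05,0,0.15],
    [0.05,0,0.15],
    [0.05,0,0.15],
    [0.05,0,0.15],
  ],
  angular=[
    [0,0,0],
    [0,0,0],
    [0,0,0],
    [0,0,0],
    [0,0,0],
  ],
  jaw=[0.35,0.35,0.46,0.5,0.6],
)

```text
clock: 11.25
ee_pos: [0.4578, -0.1308, 0.045]
tool_rot: [0.108, 0.994, -0.0, 0.0]
contact_force: [0.8, -0.3, 1.2]
grip_width: 0.0487
gripper_force: 0.0
```

step_arm(
  dp=[
    [0,0,0],
    [0,0,0],
    [0,0,-1],
    [0,0,-3],
    [0,0,-6],
  ],
  angular=[
    [0,0,0],
    [0,0,0],
    [0,0,0],
    [0,0,0],
    [0,0,0],
  ],
  jaw=[0.75,0.85,0.85,0.85,0.85],
)

```text
clock: 11.67
ee_pos: [0.4557, -0.1301, 0.1041]
tool_rot: [0.108, 0.994, 0.001, -0.002]
contact_force: [-0.2, -1.0, -0.2]
grip_width: 0.0767
gripper_force: 0.0
```

step_arm(
  dp=[
    [0,0,-3],
    [0,0,-6],
    [0,0,-8],
    [0,0,-9],
    [0,0,-9],
  ],
  angular=[
    [0,0,0],
    [0,0,0],
    [0,0,0],
    [0,0,0],
    [0,0,0],
  ],
  jaw=[1,1,1,1,1],
)

```text
clock: 12.08
ee_pos: [0.4593, -0.1312, 0.1976]
tool_rot: [0.108, 0.994, -0.001, 0.003]
contact_force: [-0.4, 0.8, -0.8]
grip_width: 0.0917
gripper_force: 0.0
```

```bash
python3 - <<'E'
from h import *
go(.424,.1515,.18,77.6)
c=bot.read_camera('wrist'); np.savez('w6.npz',**c)
S=bot.read_camera('side'); np.savez('s6.npz',**S)
a=cv2.resize(c["image"][110:260,180:340,::-1],(400,375)); b=cv2.resize(S["image"][200:290,195:291,::-1],(400,375))
cv2.imwrite("pics/w6.png",np.hstack([a,b]))
E
```

```text
dp [ 9.53 26.85  1.7 ] rz 0.0 cur 77.6 q7 1.52 ee [ 0.4593 -0.1312  0.1976] t 12.08
```

View pics/w6.png

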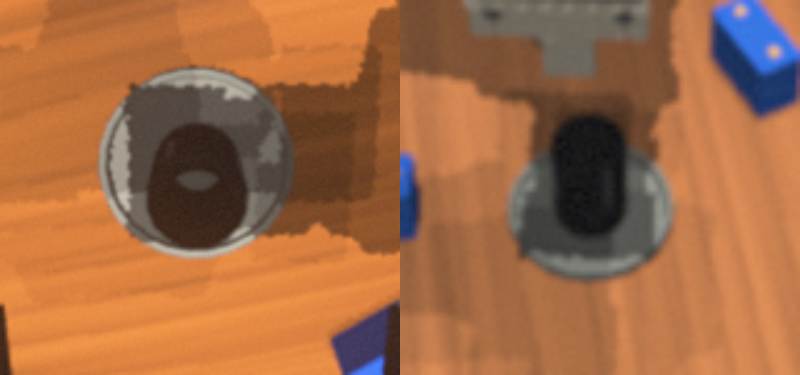

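The sleeve stands upright in the round tray. Wrist columns: tray 98–292, sleeve 146–248. Side columns: both centred at 590.

```bash
python3 - <<'E'
from h import *
c=np.load("w6.npz"); S=np.load("s6.npz")
f=lambda x,y:np.array([[180+x/2.5,110+y/2.5]])
g=lambda x,y:np.array([[195+x*.24,200+y*.24]])
a=w(c,f(197,123),.003,True); b=w(c,f(197,250),.063,True)
print("wrist sleeve base near edge",a*1000,"top far edge",b*1000)
print("tray",[w(c,f(*p),.009,True).round(4) for p in ((98,163),(292,163),(195,67),(195,259))])
print("side sleeve base near",w(S,g(590,236),.003)*1000,"tray near",w(S,g(590,279),.003)*1000, "top far", w(S,g(590,114),.063)*1000)
E
```

```text
wrist sleeve base near edge [[ 439.99008236 -126.14935101]] top far edge [[ 478.18686756 -134.67192437]]
tray [array([[ 0.447 , -0.1739]]), array([[ 0.4661, -0.0876]]), array([[ 0.414 , -0.1213]]), array([[ 0.5022, -0.1408]])]
side sleeve base near [[ 669.31162493 -185.66418134]] tray near [[ 660.92540292 -211.92693432]] top far [[ 672.18381782 -150.03952168]]
```

step_arm(
  dp=[
    [1.3,3.8,0],
    [2.6,7.4,0],
    [4,11.2,0.5],
    [5.2,14.8,0.8],
    [6.5,18.4,1],
  ],
  angular=[
    [0,0,0],
    [0,0,0],
    [0,0,0],
    [0,0,0],
    [0,0,0],
  ],
  jaw=[1,1,1,1,1],
)

```text
clock: 12.6
ee_pos: [0.4316, 0.0643, 0.1828]
tool_rot: [0.108, 0.994, -0.0, -0.002]
contact_force: [1.1, -0.3, -0.8]
grip_width: 0.092
gripper_force: 0.0
```

step_arm(
  dp=[
    [1.3,3.8,0.3],
    [2.5,7,0.7],
    [3,8.4,0.7],
    [3,8.4,0.7],
    [3,8.4,0.7],
  ],
  angular=[
    [0,0,0],
    [0,0,0],
    [0,0,0],
    [0,0,0],
    [0,0,0],
  ],
  jaw=[1,1,1,1,1],
)

```text
clock: 13.02
ee_pos: [0.4209, 0.1517, 0.1762]
tool_rot: [0.107, 0.994, -0.001, -0.002]
contact_force: [0.3, -0.4, -1.7]
grip_width: 0.0921
gripper_force: 0.0
```

```bash
python3 - <<'E'
from h import *
go(.424,.1515,.034,77.6)
c=bot.read_camera('wrist'); np.savez('w7.npz',**c)
print(brass(c,(350,200,430,345),.045,vmin=80))
t=bot.read_camera('top'); np.savez('t7.npz',**t)
S=bot.read_camera('side'); np.savez('s7.npz',**S)
print("side",brass(S,(270,200,360,290),.045,False,90))
E
```

```text
dp [-0.35  0.07 14.22] rz 0.03 cur 77.8 q7 0.84 ee [0.4209 0.1517 0.1762] t 13.02
[(array([406.2, 156.1]), 3420), (array([402.7, 155.8]), 53), (array([438.3, 148. ]), 59)]
side [(array([420.1, 127.3]), 2779)]
```

step_arm(
  dp=[
    [-0.2,0,3],
    [-0.2,0,7],
    [-0.2,0,10.5],
    [-0.2,0,12.5],
    [-0.2,0,13.5],
  ],
  angular=[
    [0,0,0],
    [0,0,0],
    [0,0,0],
    [0,0,0],
    [0,0,0],
  ],
  jaw=[0.8,0.8,0.8,0.8,0.8],
)

```text
clock: 13.58
ee_pos: [0.4225, 0.1484, 0.04]
tool_rot: [0.109, 0.994, -0.001, -0.002]
contact_force: [0.4, 0.1, -0.1]
grip_width: 0.0736
gripper_force: 0.0
```

step_arm(
  dp=[
    [0,0,0.5],
    [0,0,0.7],
    [0,0,0.7],
    [0,0,0.7],
    [0,0,0.7],
  ],
  angular=[
    [0,0,0],
    [0,0,0],
    [0,0,0],
    [0,0,0],
    [0,0,0],
  ],
  jaw=[0.7,0.6,0.5,0.4,0.38],
)

```text
clock: 14.0
ee_pos: [0.4255, 0.1512, 0.0371]
tool_rot: [0.108, 0.994, 0.0, 0.001]
contact_force: [0.0, 0.1, 1.5]
grip_width: 0.0449
gripper_force: 0.0
```

step_arm(
  dp=[
    [0,0,0],
    [0,0,0],
    [0,0,0],
    [0,0,0],
    [0,0,0],
  ],
  angular=[
    [0,0,0],
    [0,0,0],
    [0,0,0],
    [0,0,0],
    [0,0,0],
  ],
  jaw=[0.35,0.31,0.25,0.2,0.2],
)

```text
clock: 14.42
ee_pos: [0.4247, 0.1511, 0.0364]
tool_rot: [0.108, 0.994, 0.0, 0.0]
contact_force: [-0.1, -0.8, 7.1]
grip_width: 0.0279
gripper_force: 12.0
```

step_arm(
  dp=[
    [0,0,-0.5],
    [0,0,-2],
    [0,0,-4.5],
    [0,0,-7.5],
    [0,0,-9],
  ],
  angular=[
    [0,0,0],
    [0,0,0],
    [0,0,0],
    [0,0,0],
    [0,0,0],
  ],
  jaw=[0.2,0.2,0.2,0.2,0.2],
)

```text
clock: 14.83
ee_pos: [0.4251, 0.1515, 0.1284]
tool_rot: [0.108, 0.994, 0.001, 0.001]
contact_force: [0.2, 0.1, -0.9]
grip_width: 0.0279
gripper_force: 12.0
```

```bash
python3 - <<'E'
from h import *
go(.5695,.2825,.12,111.3)
t=bot.read_camera('side')
print("side oblong",tray(t,(232,112,282,150)))
E
```

```text
dp [-11.3   15.89   0.89] rz -5.61 cur 77.6 q7 0.79 ee [0.4251 0.1515 0.1284] t 14.83
side oblong ((array([571.9, 283.9]), array([106.6,  79.1]), 20.6), array([573.3, 284.1]), 64.2)
```

step_arm(
  dp=[
    [-2.3,3.2,0],
    [-4.6,6.4,0.2],
    [-7,9.6,0.4],
    [-9.2,12.8,0.4],
    [-11.3,15.9,0.4],
  ],
  angular=[
    [0,0,-1],
    [0,0,-2],
    [0,0,-3],
    [0,0,-4],
    [0,0,-5],
  ],
  jaw=[0.2,0.2,0.2,0.2,0.2],
)

```text
clock: 15.3
ee_pos: [0.5699, 0.2828, 0.1214]
tool_rot: [-0.155, 0.988, -0.0, -0.0]
contact_force: [-0.1, 0.1, -0.7]
grip_width: 0.0277
gripper_force: 12.0
```

step_arm(
  dp=[
    [0,0,0],
    [0,0,0],
    [0,0,0],
  ],
  angular=[
    [0,0,-0.6],
    [0,0,-0.6],
    [0,0,-0.6],
  ],
  jaw=[0.2,0.2,0.2],
)

```text
clock: 15.55
ee_pos: [0.5677, 0.2814, 0.1207]
tool_rot: [-0.183, 0.983, -0.0, -0.001]
contact_force: [-0.2, 0.1, -0.5]
grip_width: 0.0281
gripper_force: 12.0
```

```bash
python3 - <<'E'
from h import *
c=bot.read_camera('wrist'); s=bot.state(); R=Rot.from_quat(s["tool_rot"]).as_matrix()
for p,n in brass(c,(360,340,416,470),s["ee_pos"][2]+.009,vmin=70): print((R.T@np.r_[p/1000-s["ee_pos"][:2],0]*1000).round(1),n)
go(.57,.2827,.037,111.3)
print(tray(c,(180,120,340,240),.009,True))
E
```

```text
[22.2  1.1  0.1] 178
[-17.4   0.9  -0. ] 5
[-24.2   0.9  -0.1] 288
dp [-0.31  0.1   8.4 ] rz -0.04 cur 111.1 q7 1.17 ee [0.5677 0.2808 0.121 ] t 15.6
((array([562.5, 279.8]), array([ 89.8, 100.1]), 21.0), array([569.2, 282.4]), 62.6)
```

step_arm(
  dp=[
    [-0.4,0.1,1.5],
    [-0.4,0.1,4],
    [-0.4,0.1,6.5],
    [-0.4,0.1,7.7],
    [-0.4,0.1,8.2],
  ],
  angular=[
    [0,0,0],
    [0,0,0],
    [0,0,0],
    [0,0,0],
    [0,0,0],
  ],
  jaw=[0.2,0.2,0.2,0.2,0.2],
)

```text
clock: 16.02
ee_pos: [0.5699, 0.2823, 0.037]
tool_rot: [-0.183, 0.983, -0.001, -0.003]
contact_force: [-5.5, -5.0, 14.5]
grip_width: 0.0278
gripper_force: 12.0
```

step_arm(
  dp=[
    [0,0,0.2],
    [0,0,0.2],
    [0,0,0.2],
  ],
  angular=[
    [0,0,0],
    [0,0,0],
    [0,0,0],
  ],
  jaw=[0.2,0.2,0.2],
)

```text
clock: 16.27
ee_pos: [0.5729, 0.2847, 0.0387]
tool_rot: [-0.184, 0.983, 0.0, 0.001]
contact_force: [0.1, -0.7, -0.5]
grip_width: 0.028
gripper_force: 12.0
```

```bash
python3 - <<'E'
from h import *
go(.5715,.2833,.0365,111.3)
E
```

```text
dp [ 0.18 -0.09  0.22] rz -0.02 cur 111.2 q7 1.12 ee [0.5729 0.2847 0.0387] t 16.27
```

step_arm(
  dp=[
    [0.15,-0.1,0.05],
    [0.15,-0.1,0.15],
    [0.15,-0.1,0.2],
    [0.15,-0.1,0.2],
    [0.15,-0.1,0.2],
  ],
  angular=[
    [0,0,0],
    [0,0,0],
    [0,0,0],
    [0,0,0],
    [0,0,0],
  ],
  jaw=[0.2,0.2,0.2,0.33,0.4],
)

```text
clock: 16.68
ee_pos: [0.5713, 0.2829, 0.0361]
tool_rot: [-0.184, 0.983, 0.0, 0.0]
contact_force: [-0.3, 0.3, -0.2]
grip_width: 0.0338
gripper_force: 0.0
```

step_arm(
  dp=[
    [0,0,0],
    [0,0,0],
    [0,0,-1],
    [0,0,-4],
    [0,0,-7.5],
  ],
  angular=[
    [0,0,0],
    [0,0,0],
    [0,0,0],
    [0,0,0],
    [0,0,0],
  ],
  jaw=[0.55,0.65,0.7,0.8,0.9],
)

```text
clock: 17.1
ee_pos: [0.5692, 0.2819, 0.1097]
tool_rot: [-0.184, 0.983, -0.001, -0.003]
contact_force: [1.3, -0.1, 0.1]
grip_width: 0.0656
gripper_force: 0.0
```

step_arm(
  dp=[
    [0,0,-3],
    [0,0,-6],
    [0,0,-8],
    [0,0,-8],
    [0,0,-8],
  ],
  angular=[
    [0,0,0],
    [0,0,0],
    [0,0,0],
    [0,0,0],
    [0,0,0],
  ],
  jaw=[1,1,1,1,1],
)

```text
clock: 17.52
ee_pos: [0.572, 0.2834, 0.1931]
tool_rot: [-0.184, 0.983, 0.0, 0.002]
contact_force: [0.5, -0.6, -0.3]
grip_width: 0.0917
gripper_force: 0.0
```

```bash
python3 - <<'E'
from h import *
c=bot.read_camera('wrist'); np.savez('w8.npz',**c); S=bot.read_camera('side')
cv2.imwrite("pics/w8.png",np.hstack([cv2.resize(c["image"][100:270,170:350,::-1],(400,378)),cv2.resize(S["image"][95:165,225:299,::-1],(400,378))]))
go(.62,.1,.2,90); go(.692,-.014,.2,90)
E
```

```text
dp [  1.99 -18.79  -0.97] rz 3.53 cur 111.2 q7 1.2 ee [0.5706 0.2823 0.1902] t 17.62
dp [ -0.6  -32.02  -0.97] rz 3.53 cur 111.2 q7 1.2 ee [0.5706 0.2823 0.1902] t 17.62
```

View pics/w8.png

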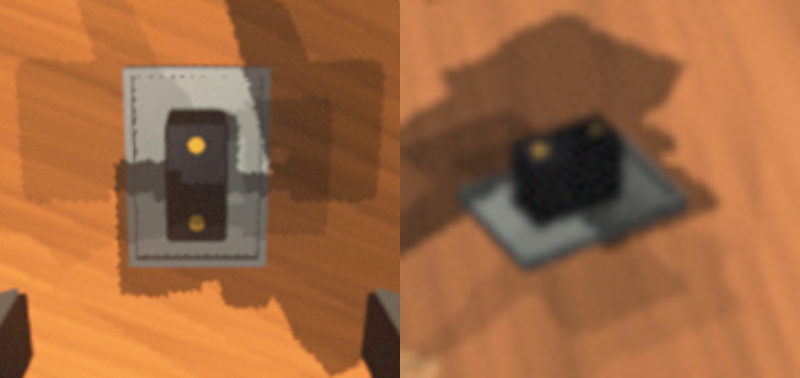

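The oblong block stands upright and aligned in the oblong tray. Inserts are at (196,145) and (196,223); tray corners are (123,68), (270,68), (267,266) and (129,266).

```bash
python3 - <<'E'
from h import *
c=np.load('w8.npz'); s=bot.state(); R=Rot.from_quat(s["tool_rot"]).as_matrix()
f=lambda q:np.array(q)*180/400+[170,100]
t=lambda P:(R.T@np.c_[P-s["ee_pos"][:2],P[:,0]*0].T)[:2].T*1000
print("block",t(w(c,f([[196,145],[196,223]]),.045,True)).mean(0))
print("tray",t(w(c,f([[123,68],[270,68],[267,266],[129,266]]),.009,True)).mean(0))
E
```

```text
block [2.55133747 1.11960888]
tray [0.08548295 1.80773164]
```

step_arm(
  dp=[
    [-0.1,-4,0],
    [-0.2,-8,-0.5],
    [-0.3,-12,-1],
    [-0.3,-16,-1],
    [-0.3,-20,-1],
  ],
  angular=[
    [0,0,0],
    [0,0,0],
    [0,0,0],
    [0,0,0],
    [0,0,0],
  ],
  jaw=[1,1,1,1,1],
)

```text
clock: 18.03
ee_pos: [0.6459, 0.0956, 0.1993]
tool_rot: [-0.184, 0.983, 0.0, -0.001]
contact_force: [-0.1, 0.8, 0.3]
grip_width: 0.0917
gripper_force: 0.0
```

step_arm(
  dp=[
    [0,-4,0],
    [-0.2,-8,0],
    [-0.3,-12,0],
    [-0.3,-12,0],
    [-0.3,-12,0],
  ],
  angular=[
    [0,0,1],
    [0,0,2],
    [0,0,3],
    [0,0,3.5],
    [0,0,3.5],
  ],
  jaw=[1,1,1,1,1],
)

```text
clock: 18.45
ee_pos: [0.692, -0.0185, 0.1981]
tool_rot: [0.003, 1.0, -0.001, -0.002]
contact_force: [0.2, 0.6, 0.0]
grip_width: 0.0915
gripper_force: 0.0
```

```bash
python3 - <<'E'
from h import *
c=bot.read_camera('wrist'); np.savez('w9.npz',**c)
t=bot.read_camera('top'); np.savez('t9.npz',**t)
cv2.imwrite("pics/w9.png",cv2.resize(c["image"][100:290,150:380,::-1],None,fx=3.2,fy=3.1))
go(.692,-.014,.2,90)
E
```

```text
dp [-0.06 -0.16 -0.11] rz 0.05 cur 90.3 q7 1.39 ee [ 0.6914 -0.0124  0.1989] t 18.55
```

View pics/w9.png

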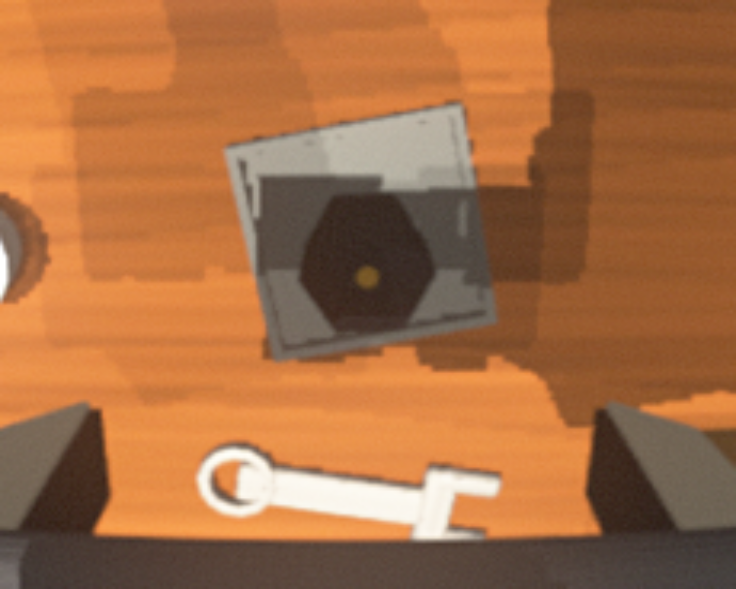

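The hex spacer's left and right corners are at (301,268) and (436,268), so its corner line runs along the tool's y axis. Its insert is at (367,277). The flat normals therefore sit at about yaw 0, 60 and 120.

```bash
python3 - <<'E'
from h import *
c=np.load('w9.npz')
f=lambda q:np.array(q)/[3.2,3.1]+[150,100]
print("hex",w(c,f([[367,277],[301,268],[436,268],[340,330],[413,328]]),.048,True)*1000)
sq=w(c,f([[226,148],[463,102],[496,322],[277,360]]),.009,True)*1000; print("sq",sq.mean(0),sq)
go(.692,-.014,.035,60.3)
E
```

```text
hex [[693.45323604 -11.86273112]
 [690.27228327 -32.71982104]
 [690.49910802  10.00890411]
 [711.76080465 -20.56575879]
 [711.2081519    3.00234736]]
sq [688.95889429 -11.51540111] [[655.91926436 -60.24950923]
 [639.72964443  22.21924091]
 [722.66723053  36.42135191]
 [737.51943782 -44.45268805]]
dp [-0.12 -0.18 16.39] rz 5.0 cur 90.3 q7 1.39 ee [ 0.6914 -0.0124  0.1989] t 18.55
```

step_arm(
  dp=[
    [-0.1,-0.1,1],
    [-0.1,-0.1,3],
    [-0.1,-0.1,5],
    [-0.1,-0.1,7],
    [-0.1,-0.1,9],
  ],
  angular=[
    [0,0,1],
    [0,0,2],
    [0,0,3],
    [0,0,4],
    [0,0,5],
  ],
  jaw=[1,1,1,1,1],
)

```text
clock: 18.97
ee_pos: [0.6925, -0.0112, 0.1094]
tool_rot: [0.257, 0.966, 0.001, -0.001]
contact_force: [-0.4, 0.6, -0.4]
grip_width: 0.0918
gripper_force: 0.0
```

step_arm(
  dp=[
    [0,0,2.5],
    [0,0,4.5],
    [0,0,6],
    [0,0,6.7],
    [0,0,6.7],
  ],
  angular=[
    [0,0,0],
    [0,0,0],
    [0,0,0],
    [0,0,0],
    [0,0,0],
  ],
  jaw=[0.9,0.9,0.9,0.9,0.85],
)

```text
clock: 19.38
ee_pos: [0.6917, -0.0127, 0.0416]
tool_rot: [0.256, 0.967, -0.0, -0.002]
contact_force: [0.7, 0.2, -0.4]
grip_width: 0.0799
gripper_force: 0.0
```

```bash
python3 -c "
from h import *
go(.6925,-.013,.035,60.3)"
```

```text
dp [-0.09  0.01  0.66] rz 0.01 cur 60.4 q7 0.88 ee [ 0.6917 -0.0127  0.0416] t 19.38
```

step_arm(
  dp=[
    [0,0,0.3],
    [0,0,0.5],
    [0,0,0.5],
    [0,0,0.5],
    [0,0,0.5],
  ],
  angular=[
    [0,0,0],
    [0,0,0],
    [0,0,0],
    [0,0,0],
    [0,0,0],
  ],
  jaw=[0.8,0.7,0.6,0.55,0.5],
)

```text
clock: 19.8
ee_pos: [0.6941, -0.0144, 0.0398]
tool_rot: [0.257, 0.966, 0.0, 0.001]
contact_force: [-0.1, 0.4, 0.5]
grip_width: 0.0513
gripper_force: 0.0
```

step_arm(
  dp=[
    [0,0,0],
    [0,0,0],
    [0,0,0],
    [0,0,0],
    [0,0,0],
  ],
  angular=[
    [0,0,0],
    [0,0,0],
    [0,0,0],
    [0,0,0],
    [0,0,0],
  ],
  jaw=[0.46,0.42,0.38,0.34,0.3],
)

```text
clock: 20.22
ee_pos: [0.6937, -0.0143, 0.0392]
tool_rot: [0.257, 0.966, 0.0, 0.0]
contact_force: [-2.1, 0.5, 3.1]
grip_width: 0.0383
gripper_force: 12.0
```

step_arm(
  dp=[
    [0,0,0],
    [0,0,0],
    [0,0,-1],
    [0,0,-4],
    [0,0,-8],
  ],
  angular=[
    [0,0,0],
    [0,0,0],
    [0,0,0],
    [0,0,0],
    [0,0,0],
  ],
  jaw=[0.3,0.3,0.3,0.3,0.3],
)

```text
clock: 20.63
ee_pos: [0.69, -0.0143, 0.1157]
tool_rot: [0.257, 0.966, -0.001, -0.004]
contact_force: [0.1, -0.1, -0.2]
grip_width: 0.0381
gripper_force: 12.0
```

```bash
python3 -c "
from h import *
go(.424,.151,.038,60.3); print(bot.state()['grip_width'])
t=bot.read_camera('top'); print(tray(t,(245,110,290,155)))"
```

```text
dp [31.24  1.17  8.  ] rz -0.01 cur 60.2 q7 0.9 ee [ 0.69   -0.0143  0.1157] t 20.63
0.03813940664672513
((array([687.2, -13.7]), array([123.3, 122.3]), 1.4), array([687.6, -13.7]), 86.5)
```

step_arm(
  dp=[
    [3.9,0.1,-1],
    [7.8,0.3,-1.5],
    [11.7,0.4,-1.5],
    [15.6,0.6,-1.5],
    [19.5,0.8,-1.5],
  ],
  angular=[
    [0,0,0],
    [0,0,0],
    [0,0,0],
    [0,0,0],
    [0,0,0],
  ],
  jaw=[0.3,0.3,0.3,0.3,0.3],
)

```text
clock: 21.1
ee_pos: [0.5268, 0.0902, 0.1345]
tool_rot: [0.257, 0.966, 0.0, 0.0]
contact_force: [0.8, 0.7, -1.6]
grip_width: 0.0382
gripper_force: 12.0
```

step_arm(
  dp=[
    [3.9,0.1,0],
    [7.8,0.3,0],
    [11.2,0.4,0.5],
    [11.7,0.4,3],
    [11.7,0.4,6],
  ],
  angular=[
    [0,0,0],
    [0,0,0],
    [0,0,0],
    [0,0,0],
    [0,0,0],
  ],
  jaw=[0.3,0.3,0.3,0.3,0.3],
)

```text
clock: 21.52
ee_pos: [0.4285, 0.1538, 0.0757]
tool_rot: [0.255, 0.967, 0.002, 0.002]
contact_force: [0.1, -0.5, -1.3]
grip_width: 0.0377
gripper_force: 12.0
```

step_arm(
  dp=[
    [0,0,1],
    [0,0,1.8],
    [0,0,2],
    [0,0,2],
    [0,0,2],
  ],
  angular=[
    [0,0,0],
    [0,0,0],
    [0,0,0],
    [0,0,0],
    [0,0,0],
  ],
  jaw=[0.3,0.3,0.3,0.3,0.3],
)

```text
clock: 21.93
ee_pos: [0.4298, 0.1512, 0.0546]
tool_rot: [0.258, 0.966, 0.0, 0.001]
contact_force: [-0.2, 0.8, -0.2]
grip_width: 0.0382
gripper_force: 12.0
```

```bash
python3 -c "
from h import *
go(.424,.151,.0395,60.3)"
```

```text
dp [ 0.49 -0.31  1.51] rz -0.02 cur 60.2 q7 0.44 ee [0.4298 0.1512 0.0546] t 21.93
```

step_arm(
  dp=[
    [0.4,-0.2,0.7],
    [0.4,-0.2,1.2],
    [0.4,-0.2,1.45],
    [0.4,-0.2,1.5],
    [0.4,-0.2,1.5],
  ],
  angular=[
    [0,0,0],
    [0,0,0],
    [0,0,0],
    [0,0,0],
    [0,0,0],
  ],
  jaw=[0.3,0.3,0.3,0.3,0.3],
)

```text
clock: 22.35
ee_pos: [0.4241, 0.1514, 0.0386]
tool_rot: [0.257, 0.966, -0.0, -0.0]
contact_force: [0.0, 0.3, -0.8]
grip_width: 0.0382
gripper_force: 12.0
```

step_arm(
  dp=[
    [0,0,0],
    [0,0,0],
    [0,0,0],
    [0,0,0],
    [0,0,0],
  ],
  angular=[
    [0,0,0],
    [0,0,0],
    [0,0,0],
    [0,0,0],
    [0,0,0],
  ],
  jaw=[0.3,0.44,0.5,0.65,0.8],
)

```text
clock: 22.77
ee_pos: [0.4244, 0.1515, 0.039]
tool_rot: [0.257, 0.966, 0.0, 0.0]
contact_force: [0.3, 0.9, 0.2]
grip_width: 0.0546
gripper_force: 0.0
```

step_arm(
  dp=[
    [0,0,-0.5],
    [0,0,-2],
    [0,0,-5],
    [0,0,-9],
    [0,0,-13],
  ],
  angular=[
    [0,0,0],
    [0,0,0],
    [0,0,0],
    [0,0,0],
    [0,0,0],
  ],
  jaw=[0.8,0.8,0.9,1,1],
)

```text
clock: 23.18
ee_pos: [0.423, 0.1513, 0.17]
tool_rot: [0.257, 0.966, -0.0, -0.001]
contact_force: [2.1, -0.6, -0.0]
grip_width: 0.0876
gripper_force: 0.0
```

```bash
python3 - <<'E'
from h import *
c=bot.read_camera('wrist'); S=bot.read_camera('side'); np.savez('w10.npz',**c); np.savez('s10.npz',**S)
t=bot.read_camera('top'); print("hex tray",tray(t,(355,150,410,200)), brass(t,(540,240,610,290),.053,False,90))
print("side",tray(S,(280,290,350,355)),brass(S,(440,440,495,485),.053,False,90))
print("wr hex",brass(c,(340,200,440,340),.048,True,80))
go(.5695,-.327,.2,87)
E
```

```text
hex tray ((array([ 571.9, -330.5]), array([ 88.9, 100.1]), 17.2), array([ 571.5, -330.1]), 50.6) [(array([ 565.7, -270.9]), 228), (array([ 569.2, -366.3]), 329), (array([ 581.3, -314.8]), 6), (array([ 581. , -338.7]), 6), (array([ 557.9, -314.9]), 4), (array([ 557.1, -338.7]), 6)]
side ((array([ 574.9, -327.8]), array([102.8,  89.2]), 47.0), array([ 575.5, -328.3]), 51.5) [(array([ 572.1, -301.8]), 363), (array([ 560.1, -335.1]), 22), (array([ 584.1, -335.9]), 20)]
wr hex [(array([405.9, 161.5]), 4575), (array([422.6, 152.5]), 57)]
dp [-36.22 -34.48  -2.74] rz -4.47 cur 60.2 q7 0.54 ee [0.4268 0.1523 0.1725] t 23.33
```

step_arm(
  dp=[
    [-2.5,-2.4,-1],
    [-5,-4.8,-2],
    [-7.5,-7.2,-2.7],
    [-10,-9.6,-2.7],
    [-12.1,-11.5,-2.7],
  ],
  angular=[
    [0,0,0],
    [0,0,0],
    [0,0,0],
    [0,0,0],
    [0,0,0],
  ],
  jaw=[1,1,1,1,1],
)

```text
clock: 23.75
ee_pos: [0.4718, -0.0113, 0.1954]
tool_rot: [0.258, 0.966, -0.001, -0.0]
contact_force: [1.0, 0.3, 0.2]
grip_width: 0.092
gripper_force: 0.0
```

step_arm(
  dp=[
    [-2.5,-2.4,0],
    [-5,-4.8,0],
    [-7.5,-7.2,0],
    [-10,-9.6,0],
    [-12.1,-11.5,0],
  ],
  angular=[
    [0,0,0],
    [0,0,0],
    [0,0,0],
    [0,0,0],
    [0,0,0],
  ],
  jaw=[1,1,1,1,1],
)

```text
clock: 24.17
ee_pos: [0.5191, -0.1713, 0.1945]
tool_rot: [0.258, 0.966, -0.0, -0.001]
contact_force: [0.6, -0.1, 0.9]
grip_width: 0.0915
gripper_force: 0.0
```

step_arm(
  dp=[
    [-2.5,-2.4,0],
    [-5,-4.8,0],
    [-7.5,-7.2,0],
    [-10,-9.6,0],
    [-12,-11.5,0],
  ],
  angular=[
    [0,0,-0.9],
    [0,0,-1.8],
    [0,0,-2.7],
    [0,0,-3.7],
    [0,0,-4.7],
  ],
  jaw=[1,1,1,1,1],
)

```text
clock: 24.58
ee_pos: [0.566, -0.3306, 0.194]
tool_rot: [0.012, 1.0, 0.0, -0.001]
contact_force: [0.7, 1.1, 1.1]
grip_width: 0.0916
gripper_force: 0.0
```

step_arm(
  dp=[
    [0,0,0],
    [0,0,0],
  ],
  angular=[
    [0,0,0],
    [0,0,0],
  ],
  jaw=[1,1],
)

```text
clock: 24.75
ee_pos: [0.5654, -0.3297, 0.1936]
tool_rot: [0.016, 1.0, 0.001, -0.001]
contact_force: [-0.6, 0.8, 0.2]
grip_width: 0.0918
gripper_force: 0.0
```

```bash
python3 - <<'E'
from h import *
c=bot.read_camera('wrist'); np.savez('w11.npz',**c)
print(brass(c,(330,200,450,340),.053,True,80)); print(tray(c,(180,110,340,240),.009,True))
go(.5695,-.327,.038,88.4)
E
```

```text
[(array([ 520. , -325.8]), 1624), (array([ 558.7, -336.8]), 44), (array([ 559.3, -312.5]), 44), (array([ 593.1, -299.6]), 422), (array([ 593.2, -359.6]), 335), (array([ 583. , -337.1]), 56), (array([ 583.5, -312.7]), 54)]
((array([ 573. , -328.7]), array([ 87.9, 100.2]), 77.3), array([ 572.9, -329. ]), 50.1)
dp [-0.41  0.02 15.59] rz -0.02 cur 88.3 q7 1.94 ee [ 0.5658 -0.3275  0.1939] t 24.8
```

step_arm(
  dp=[
    [-0.5,0.2,3],
    [-0.5,0.2,7],
    [-0.5,0.2,10.5],
    [-0.5,0.2,13],
    [-0.5,0.2,14.2],
  ],
  angular=[
    [0,0,0],
    [0,0,0],
    [0,0,0],
    [0,0,0],
    [0,0,0],
  ],
  jaw=[1,1,1,1,1],
)

```text
clock: 25.22
ee_pos: [0.5692, -0.3218, 0.0493]
tool_rot: [0.013, 1.0, 0.002, -0.003]
contact_force: [-0.7, 0.7, -0.2]
grip_width: 0.0918
gripper_force: 0.0
```

step_arm(
  dp=[
    [0,0,0.6],
    [0,0,1],
    [0,0,1],
    [0,0,1],
    [0,0,1],
  ],
  angular=[
    [0,0,0],
    [0,0,0],
    [0,0,0],
    [0,0,0],
    [0,0,0],
  ],
  jaw=[0.9,0.8,0.7,0.6,0.55],
)

```text
clock: 25.63
ee_pos: [0.5733, -0.3266, 0.0458]
tool_rot: [0.014, 1.0, -0.001, 0.001]
contact_force: [0.2, -0.5, -0.1]
grip_width: 0.0629
gripper_force: 0.0
```

step_arm(
  dp=[
    [0,0,0],
    [0,0,0],
    [0,0,0],
    [0,0,0],
    [0,0,0],
  ],
  angular=[
    [0,0,0],
    [0,0,0],
    [0,0,0],
    [0,0,0],
    [0,0,0],
  ],
  jaw=[0.5,0.46,0.42,0.36,0.32],
)

```text
clock: 26.05
ee_pos: [0.5723, -0.3262, 0.0444]
tool_rot: [0.014, 1.0, -0.0, 0.0]
contact_force: [-0.3, 0.1, 4.0]
grip_width: 0.04
gripper_force: 12.0
```

step_arm(
  dp=[
    [0,0,0],
    [0,0,0],
    [0,0,-1],
    [0,0,-4.5],
    [0,0,-8.5],
  ],
  angular=[
    [0,0,0],
    [0,0,0],
    [0,0,0],
    [0,0,0],
    [0,0,0],
  ],
  jaw=[0.3,0.3,0.3,0.3,0.3],
)

```text
clock: 26.47
ee_pos: [0.5693, -0.3245, 0.1265]
tool_rot: [0.014, 1.0, 0.002, -0.003]
contact_force: [1.1, -0.7, -0.0]
grip_width: 0.0399
gripper_force: 12.0
```

```bash
python3 -c "
from h import *
go(.689,-.0125,.04,100.8); print(bot.state()['grip_width'])"
```

```text
dp [-11.16  31.49   8.69] rz -2.06 cur 88.4 q7 1.92 ee [ 0.5693 -0.3245  0.1265] t 26.47
0.03989543957795022
```

step_arm(
  dp=[
    [-1.3,3.7,-1],
    [-2.6,7.4,-1.5],
    [-4,11.1,-1.5],
    [-5.3,14.8,-1.5],
    [-6.5,18.3,-1.5],
  ],
  angular=[
    [0,0,0],
    [0,0,0],
    [0,0,0],
    [0,0,0],
    [0,0,0],
  ],
  jaw=[0.3,0.3,0.3,0.3,0.3],
)

```text
clock: 26.88
ee_pos: [0.6426, -0.1426, 0.1445]
tool_rot: [0.014, 1.0, 0.0, 0.0]
contact_force: [-0.2, -0.3, -1.1]
grip_width: 0.0396
gripper_force: 12.0
```

step_arm(
  dp=[
    [-1.3,3.7,0],
    [-2.6,7.4,0],
    [-4,11.1,0],
    [-4.7,13.1,0],
    [-4.7,13.1,0],
  ],
  angular=[
    [0,0,-0.6],
    [0,0,-1.2],
    [0,0,-1.8],
    [0,0,-2.1],
    [0,0,-2.1],
  ],
  jaw=[0.3,0.3,0.3,0.3,0.3],
)

```text
clock: 27.3
ee_pos: [0.6938, -0.0053, 0.1441]
tool_rot: [-0.101, 0.995, 0.003, 0.001]
contact_force: [0.0, 1.5, -1.2]
grip_width: 0.0398
gripper_force: 12.0
```

step_arm(
  dp=[
    [0,0,1],
    [0,0,3],
    [0,0,5],
    [0,0,6],
    [0,0,6],
  ],
  angular=[
    [0,0,0],
    [0,0,0],
    [0,0,0],
    [0,0,0],
    [0,0,0],
  ],
  jaw=[0.3,0.3,0.3,0.3,0.3],
)

```text
clock: 27.72
ee_pos: [0.6896, -0.0176, 0.0799]
tool_rot: [-0.095, 0.996, -0.0, -0.003]
contact_force: [-0.3, 0.5, -1.0]
grip_width: 0.0396
gripper_force: 12.0
```

```bash
python3 - <<'E'
from h import *
go(.690,-.0125,.0445,100.8)
E
```

```text
dp [-0.16  0.5   3.54] rz 0.01 cur 100.9 q7 1.59 ee [ 0.6896 -0.0176  0.0799] t 27.72
```

step_arm(
  dp=[
    [0,0.3,0.5],
    [0,0.3,1],
    [0,0.3,1.5],
    [0,0.3,1.5],
    [0,0.3,1.5],
  ],
  angular=[
    [0,0,0],
    [0,0,0],
    [0,0,0],
    [0,0,0],
    [0,0,0],
  ],
  jaw=[0.3,0.3,0.3,0.3,0.3],
)

```text
clock: 28.13
ee_pos: [0.6922, -0.0123, 0.069]
tool_rot: [-0.096, 0.995, -0.0, 0.0]
contact_force: [0.1, -0.4, -1.0]
grip_width: 0.0396
gripper_force: 12.0
```

```bash
python3 - <<'E'
from h import *
go(.690,-.0125,.0445,100.8)
c=bot.read_camera('wrist'); q=tray(c,(180,110,340,240),.009,True); print(q)
t=bot.read_camera('side'); np.savez('s12.npz',**t)
E
```

```text
dp [0.22 0.02 2.45] rz 0.03 cur 101.0 q7 1.58 ee [ 0.6922 -0.0123  0.069 ] t 28.13
((array([676.7, -14.6]), array([60.7, 98.9]), 10.9), array([683.2, -13.3]), 54.9)
```

step_arm(
  dp=[
    [0.15,0,0.8],
    [0.15,0,1.5],
    [0.15,0,2],
    [0.15,0,2.2],
    [0.15,0,2.2],
  ],
  angular=[
    [0,0,0],
    [0,0,0],
    [0,0,0],
    [0,0,0],
    [0,0,0],
  ],
  jaw=[0.3,0.3,0.3,0.3,0.3],
)

```text
clock: 28.65
ee_pos: [0.69, -0.0126, 0.0459]
tool_rot: [-0.096, 0.995, 0.0, -0.001]
contact_force: [0.2, -0.4, 0.3]
grip_width: 0.0399
gripper_force: 12.0
```

step_arm(
  dp=[
    [0,0,0.05],
    [0,0,0.1],
    [0,0,0.1],
    [0,0,0.1],
    [0,0,0.1],
  ],
  angular=[
    [0,0,0],
    [0,0,0],
    [0,0,0],
    [0,0,0],
    [0,0,0],
  ],
  jaw=[0.3,0.3,0.3,0.3,0.3],
)

```text
clock: 29.07
ee_pos: [0.6908, -0.0126, 0.046]
tool_rot: [-0.096, 0.995, -0.0, 0.0]
contact_force: [0.1, -0.0, -1.1]
grip_width: 0.0404
gripper_force: 12.0
```

step_arm(
  dp=[
    [0,0,0.1],
    [0,0,0.15],
    [0,0,0.15],
    [0,0,0.15],
    [0,0,0.15],
  ],
  angular=[
    [0,0,0],
    [0,0,0],
    [0,0,0],
    [0,0,0],
    [0,0,0],
  ],
  jaw=[0.3,0.3,0.3,0.45,0.5],
)

```text
clock: 29.48
ee_pos: [0.6908, -0.0126, 0.0444]
tool_rot: [-0.096, 0.995, 0.0, 0.0]
contact_force: [0.2, -0.2, -0.2]
grip_width: 0.0443
gripper_force: 0.0
```

step_arm(
  dp=[
    [0,0,0],
    [0,0,0],
    [0,0,-1],
    [0,0,-4],
    [0,0,-7.5],
  ],
  angular=[
    [0,0,0],
    [0,0,0],
    [0,0,0],
    [0,0,0],
    [0,0,0],
  ],
  jaw=[0.65,0.75,0.8,0.9,0.9],
)

```text
clock: 29.9
ee_pos: [0.6883, -0.0126, 0.1177]
tool_rot: [-0.096, 0.995, 0.0, -0.003]
contact_force: [1.1, -0.7, 0.6]
grip_width: 0.0749
gripper_force: 0.0
```

step_arm(
  dp=[
    [0,0,-3],
    [0,0,-6],
    [0,0,-8],
    [0,0,-8],
    [0,0,-8],
  ],
  angular=[
    [0,0,0],
    [0,0,0],
    [0,0,0],
    [0,0,0],
    [0,0,0],
  ],
  jaw=[1,1,1,1,1],
)

```text
clock: 30.32
ee_pos: [0.6918, -0.0125, 0.2019]
tool_rot: [-0.096, 0.995, -0.0, 0.002]
contact_force: [0.8, 0.4, -0.9]
grip_width: 0.0917
gripper_force: 0.0
```

```bash
python3 - <<'E'
from h import *
c=bot.read_camera('wrist'); np.savez('w13.npz',**c); t=bot.read_camera('top')
print("block",brass(c,(330,200,450,350),.053,True,80)); print("tray",tray(c,(180,110,340,240),.009,True))
print("top",brass(t,(385,170,425,215),.053,False,90),tray(t,(245,110,290,155)))
go(.424,.152,.2,60.2)
E
```

```text
block [(array([705.9,  -5.9]), 2768), (array([680.2, -26.4]), 49), (array([675.3,  -2.5]), 54), (array([704. , -21.6]), 44), (array([699.4,   2.1]), 47)]
tray ((array([688.6, -12.2]), array([83.4, 84.6]), 11.0), array([688.7, -12.3]), 58.5)
top [(array([727.4,  15.6]), 4)] ((array([687.2, -13.7]), array([123.3, 122.3]), 1.4), array([687.6, -13.7]), 86.5)
dp [22.96 21.24 -0.1 ] rz 6.8 cur 101.0 q7 1.61 ee [ 0.6899 -0.0127  0.1986] t 30.42
```

The square block is centred in the square tray to about 1 mm, aligned to within 1 degree. Now the hex spacer.

step_arm(
  dp=[
    [2.8,2.6,0],
    [5.6,5.2,0],
    [8.4,7.8,0],
    [11.2,10.4,0],
    [13,12,0],
  ],
  angular=[
    [0,0,0],
    [0,0,0],
    [0,0,0],
    [0,0,0],
    [0,0,0],
  ],
  jaw=[1,1,1,1,1],
)

```text
clock: 30.83
ee_pos: [0.5353, 0.0827, 0.1973]
tool_rot: [-0.097, 0.995, 0.0, -0.003]
contact_force: [1.1, 0.1, 1.1]
grip_width: 0.0918
gripper_force: 0.0
```

step_arm(
  dp=[
    [2,1.8,0],
    [4,3.7,0],
    [6,5.5,0],
    [8,7.4,0],
    [10,9.2,0],
  ],
  angular=[
    [0,0,1.1],
    [0,0,2.2],
    [0,0,3.3],
    [0,0,4.4],
    [0,0,5.5],
  ],
  jaw=[1,1,1,1,1],
)

```text
clock: 31.25
ee_pos: [0.422, 0.1518, 0.1979]
tool_rot: [0.194, 0.981, -0.001, -0.001]
contact_force: [0.0, 0.5, -0.8]
grip_width: 0.0918
gripper_force: 0.0
```

step_arm(
  dp=[
    [0,0,0],
    [0,0,0],
    [0,0,0],
    [0,0,0],
  ],
  angular=[
    [0,0,1],
    [0,0,1.3],
    [0,0,1.3],
    [0,0,1.3],
  ],
  jaw=[1,1,1,1],
)

```text
clock: 31.58
ee_pos: [0.4237, 0.1513, 0.1984]
tool_rot: [0.256, 0.967, -0.001, -0.001]
contact_force: [-0.4, -0.1, -0.4]
grip_width: 0.0918
gripper_force: 0.0
```

```bash
python3 - <<'E'
from h import *
c=bot.read_camera('wrist'); np.savez('w14.npz',**c)
print("hex",brass(c,(330,200,450,350),.048,True,80))
go(.424,.152,.039,60.2)
E
```

```text
hex [(array([419.6, 154.9]), 6651), (array([422.6, 152.4]), 49)]
dp [1.000e-02 8.000e-02 1.595e+01] rz 0.01 cur 60.3 q7 0.58 ee [0.4239 0.1513 0.1985] t 31.63
```

step_arm(
  dp=[
    [0,0.1,3],
    [0,0.1,7],
    [0,0.1,11],
    [0,0.1,13.5],
    [0,0.1,15],
  ],
  angular=[
    [0,0,0],
    [0,0,0],
    [0,0,0],
    [0,0,0],
    [0,0,0],
  ],
  jaw=[0.9,0.9,0.9,0.9,0.9],
)

```text
clock: 32.05
ee_pos: [0.4227, 0.1512, 0.0458]
tool_rot: [0.257, 0.966, -0.001, -0.002]
contact_force: [0.5, -0.4, -0.7]
grip_width: 0.0829
gripper_force: 0.0
```

step_arm(
  dp=[
    [0,0,0.6],
    [0,0,0.9],
    [0,0,0.9],
    [0,0,0.9],
    [0,0,0.9],
  ],
  angular=[
    [0,0,0],
    [0,0,0],
    [0,0,0],
    [0,0,0],
    [0,0,0],
  ],
  jaw=[0.85,0.75,0.65,0.55,0.5],
)

```text
clock: 32.47
ee_pos: [0.426, 0.1528, 0.0415]
tool_rot: [0.257, 0.966, 0.001, 0.001]
contact_force: [0.3, -0.5, 0.6]
grip_width: 0.0558
gripper_force: 0.0
```

step_arm(
  dp=[
    [0,0,0],
    [0,0,0],
    [0,0,0],
    [0,0,0],
    [0,0,0],
  ],
  angular=[
    [0,0,0],
    [0,0,0],
    [0,0,0],
    [0,0,0],
    [0,0,0],
  ],
  jaw=[0.46,0.42,0.38,0.34,0.3],
)

```text
clock: 32.88
ee_pos: [0.4254, 0.1526, 0.041]
tool_rot: [0.257, 0.966, 0.0, 0.0]
contact_force: [-1.9, 0.6, 6.8]
grip_width: 0.0379
gripper_force: 12.0
```

step_arm(
  dp=[
    [0,0,0],
    [0,0,0],
    [0,0,-1],
    [0,0,-4.5],
    [0,0,-8.5],
  ],
  angular=[
    [0,0,0],
    [0,0,0],
    [0,0,0],
    [0,0,0],
    [0,0,0],
  ],
  jaw=[0.3,0.3,0.3,0.3,0.3],
)

```text
clock: 33.3
ee_pos: [0.4225, 0.1518, 0.1248]
tool_rot: [0.257, 0.966, -0.001, -0.003]
contact_force: [1.8, 0.3, -0.9]
grip_width: 0.0379
gripper_force: 12.0
```

```bash
python3 -c "
from h import *
go(.573,-.329,.14,77.2); print(bot.state()['grip_width'])"
```

```text
dp [-36.93 -34.28  -1.54] rz -2.83 cur 60.2 q7 0.52 ee [0.4225 0.1518 0.1248] t 33.3
0.037892524697212084
```

step_arm(
  dp=[
    [-2.5,-2.4,-1],
    [-5,-4.8,-1.5],
    [-7.5,-7.2,-1.5],
    [-10,-9.6,-1.5],
    [-12.4,-11.5,-1.5],
  ],
  angular=[
    [0,0,0],
    [0,0,0],
    [0,0,0],
    [0,0,0],
    [0,0,0],
  ],
  jaw=[0.3,0.3,0.3,0.3,0.3],
)

```text
clock: 33.72
ee_pos: [0.4753, -0.0113, 0.1413]
tool_rot: [0.257, 0.966, -0.0, 0.0]
contact_force: [0.6, 0.1, -1.1]
grip_width: 0.0379
gripper_force: 12.0
```

step_arm(
  dp=[
    [-2.5,-2.4,0],
    [-5,-4.8,0],
    [-7.5,-7.2,0],
    [-10,-9.6,0],
    [-12.3,-11.4,0],
  ],
  angular=[
    [0,0,0],
    [0,0,0],
    [0,0,0],
    [0,0,0],
    [0,0,0],
  ],
  jaw=[0.3,0.3,0.3,0.3,0.3],
)

```text
clock: 34.13
ee_pos: [0.5251, -0.1719, 0.1409]
tool_rot: [0.258, 0.966, -0.0, -0.0]
contact_force: [-0.3, -0.6, -0.6]
grip_width: 0.038
gripper_force: 12.0
```

step_arm(
  dp=[
    [-2.5,-2.4,0],
    [-5,-4.8,0],
    [-7.5,-7.2,0],
    [-10,-9.6,0],
    [-12.2,-11.4,0],
  ],
  angular=[
    [0,0,-0.6],
    [0,0,-1.2],
    [0,0,-1.8],
    [0,0,-2.4],
    [0,0,-2.8],
  ],
  jaw=[0.3,0.3,0.3,0.3,0.3],
)

```text
clock: 34.55
ee_pos: [0.5741, -0.3318, 0.1408]
tool_rot: [0.113, 0.994, -0.0, -0.0]
contact_force: [1.0, 0.3, -0.1]
grip_width: 0.038
gripper_force: 12.0
```

step_arm(
  dp=[
    [0,0,1],
    [0,0,3],
    [0,0,6],
    [0,0,6.5],
    [0,0,6.5],
  ],
  angular=[
    [0,0,0],
    [0,0,0],
    [0,0,0],
    [0,0,0],
    [0,0,0],
  ],
  jaw=[0.3,0.3,0.3,0.3,0.3],
)

```text
clock: 34.97
ee_pos: [0.5724, -0.327, 0.073]
tool_rot: [0.113, 0.994, 0.001, -0.003]
contact_force: [-0.3, -0.8, -0.4]
grip_width: 0.0378
gripper_force: 12.0
```

```bash
python3 - <<'E'
from h import *
S=bot.read_camera('side')
go(.573,-.329,.041,77.2)
E
```

```text
dp [ 0.05 -0.15  3.39] rz -0.03 cur 77.0 q7 1.71 ee [ 0.5739 -0.3277  0.0749] t 35.02
```

step_arm(
  dp=[
    [0,-0.1,1],
    [0,-0.1,2],
    [0,-0.1,2.7],
    [0,-0.1,3],
    [0,-0.1,3],
  ],
  angular=[
    [0,0,0],
    [0,0,0],
    [0,0,0],
    [0,0,0],
    [0,0,0],
  ],
  jaw=[0.3,0.3,0.3,0.3,0.3],
)

```text
clock: 35.43
ee_pos: [0.5738, -0.329, 0.0443]
tool_rot: [0.113, 0.994, 0.0, -0.001]
contact_force: [-0.7, -0.2, -0.6]
grip_width: 0.0382
gripper_force: 12.0
```

step_arm(
  dp=[
    [0,0,0],
    [0,0,0],
    [0,0,0],
  ],
  angular=[
    [0,0,0],
    [0,0,0],
    [0,0,0],
  ],
  jaw=[0.3,0.3,0.3],
)

```text
clock: 35.68
ee_pos: [0.5749, -0.3296, 0.0458]
tool_rot: [0.113, 0.994, -0.0, 0.0]
contact_force: [-0.7, -0.2, 0.3]
grip_width: 0.0383
gripper_force: 12.0
```

```bash
python3 - <<'E'
from h import *
go(.573,-.329,.041,77.2)
E
```

```text
dp [0.2  0.02 0.48] rz -0.03 cur 77.0 q7 1.71 ee [ 0.5749 -0.3296  0.0458] t 35.68
```

step_arm(
  dp=[
    [0.1,0,0.2],
    [0.1,0,0.4],
    [0.1,0,0.45],
    [0.1,0,0.45],
    [0.1,0,0.45],
  ],
  angular=[
    [0,0,0],
    [0,0,0],
    [0,0,0],
    [0,0,0],
    [0,0,0],
  ],
  jaw=[0.3,0.3,0.3,0.3,0.3],
)

```text
clock: 36.1
ee_pos: [0.5736, -0.3294, 0.0411]
tool_rot: [0.113, 0.994, -0.0, 0.0]
contact_force: [-0.1, 0.3, 2.2]
grip_width: 0.0379
gripper_force: 12.0
```

step_arm(
  dp=[
    [0,0,0],
    [0,0,0],
    [0,0,0],
    [0,0,0],
    [0,0,0],
  ],
  angular=[
    [0,0,0],
    [0,0,0],
    [0,0,0],
    [0,0,0],
    [0,0,0],
  ],
  jaw=[0.3,0.44,0.5,0.65,0.8],
)

```text
clock: 36.52
ee_pos: [0.5735, -0.3292, 0.0406]
tool_rot: [0.113, 0.994, 0.0, -0.0]
contact_force: [-0.3, -1.6, -0.6]
grip_width: 0.0548
gripper_force: 0.0
```

step_arm(
  dp=[
    [0,0,0],
    [0,0,-1],
    [0,0,-4],
    [0,0,-8],
    [0,0,-12],
  ],
  angular=[
    [0,0,0],
    [0,0,0],
    [0,0,0],
    [0,0,0],
    [0,0,0],
  ],
  jaw=[0.8,0.8,0.9,1,1],
)

```text
clock: 36.93
ee_pos: [0.5726, -0.3287, 0.1617]
tool_rot: [0.113, 0.994, 0.001, -0.001]
contact_force: [0.9, -1.2, 0.1]
grip_width: 0.0879
gripper_force: 0.0
```

step_arm(
  dp=[
    [0,0,-2],
    [0,0,-4],
    [0,0,-4],
    [0,0,-4],
    [0,0,-4],
  ],
  angular=[
    [0,0,0],
    [0,0,0],
    [0,0,0],
    [0,0,0],
    [0,0,0],
  ],
  jaw=[1,1,1,1,1],
)

```text
clock: 37.35
ee_pos: [0.573, -0.3291, 0.2005]
tool_rot: [0.113, 0.994, 0.0, -0.0]
contact_force: [-0.7, -0.2, -0.1]
grip_width: 0.0918
gripper_force: 0.0
```

```bash
python3 - <<'E'
from h import *
c=bot.read_camera('wrist'); S=bot.read_camera('side')
print("hex",brass(c,(330,200,450,350),.048,True,80)); print("tray",tray(c,(180,110,340,240),.009,True))
cv2.imwrite("pics/end.png",cv2.resize(S["image"][80:384,150:400,::-1],(490,596)))
E
```

```text
hex [(array([ 579.5, -326.9]), 2989), (array([ 559.5, -365.7]), 4), (array([ 571.3, -328.6]), 41)]
tray ((array([ 572.7, -328.7]), array([87.6, 99.7]), 77.1), array([ 573. , -328.8]), 50.2)
```

View pics/end.png

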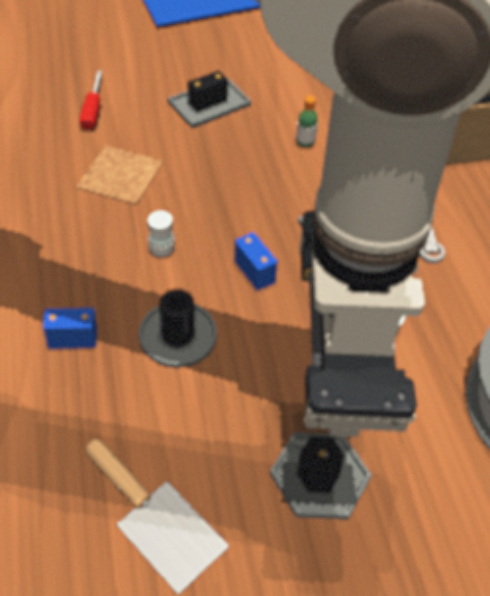

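The sleeve, oblong block and hex spacer stand upright in their trays, with the hex about 1.5 mm off centre. The arm hides the square tray in this view, but I measured it earlier. One numeric check of the oblong block from the top before handing in.

```bash
python3 - <<'E'
from h import *
t=bot.read_camera('top'); S=bot.read_camera('side')
print(brass(t,(205,220,265,295),.045,False,80)[:9],tray(t,(135,145,185,200)))
print(brass(S,(330,130,420,230),.045,False,90),tray(S,(232,112,282,150)))
print("sq",brass(t,(375,170,430,225),.053,False,80))
E
```

```text
[(array([573. , 292.1]), 926), (array([583.3, 286.7]), 10), (array([548.9, 273.5]), 7)] ((array([568.6, 280.9]), array([105.5,  73.9]), 21.3), array([567.5, 280.9]), 61.4)
[(array([551.4, 298. ]), 3117)] ((array([570.5, 290.4]), array([106.7,  92.4]), 23.1), array([569.8, 285.7]), 63.6)
sq [(array([715. , -20.7]), 193), (array([702. , -23.6]), 6), (array([655.1,  29.6]), 68), (array([ 6.967e+02, -4.000e-01]), 8), (array([674.3,  -4.5]), 8), (array([679.3, -28. ]), 6), (array([635.4, -37.9]), 62)]
```

```bash
python3 -c "
from workcell import bot
print(bot.job_done())"
```

```text
the job is handed in; nothing more can be done
None
```

All four parts stand upright in their own trays, 1 to 3 mm off centre by the cameras (oblong block furthest, about 2.5 mm), and the job was handed in at about 37 s of the 138 s limit.

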